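Put the test kit away in its tray

ROBOT

A 6-joint arm with a two-finger parallel gripper is mounted at the origin on the work surface. World frame = base frame: x ahead of the robot, y to its left, z up, the work surface at z = 0. Lengths are in mm, angles in rad, forces in N, time in s.
With the tool pointing down it reaches from about 400 to 925 mm from the base axis. Payload 12.5 kg.
Tool frame: the origin (TCP) lies between the finger pads; the fingertips stand env.tip_extent ahead of it and the grasp point (between the pads) lies 11 mm behind it (env.tip_extent is the distance from the TCP to the fingertips, in mm); z points along the fingers, y is the line along which they close (so a half turn about z gives the same grasp; the last joint's range is limited). The gripper opens to 95 mm and grips with 3 to 60 N. Pads are 20 mm wide; open, the fingers measure 119 mm over their backs; the gripper's body (75 mm by 180 mm) begins 59 mm behind the grasp point.
Start: joints at [-1.415, 0.491, 1.559, -0, 1.092, -0.106], TCP at [161.785, -603.718, 189.361] pointing down, gripper open.
Joint ranges: [-3.1, 3.1], [-0.84, 2.19], [0.05, 2.79], [-1.13, 4.28], [0.06, 2.93], [-2.69, 2.69]. Speed limits (rad/s): [2.22, 2.22, 2.79, 3.14, 3.14, 3.14].

INTERFACE

Orientations are given as [roll, pitch, yaw] about the fixed x, y, z axes, in that order (R = Rz(yaw) Ry(pitch) Rx(roll)).
In Python, from cell import env gives the robot as it stands.
- The arm moves only by the tool carry_out, never from a script. Its argument "motion" is a list of rows, each a list of 5 numbers: the shift along the tool's x, y, z in mm, then the turn about the tool's z in degrees, then the closure, from 0 (fully open) to 1 (shut). A call has 1 to 12 rows; each row shifts and turns the commanded pose from where the row before left it, along the tool's axes as they then stand; what a row does not reach is not made up. A row lasts 1/10 s, in which the tool goes at most 50 mm and 8.59 degrees, less where a joint would pass 70% of its speed; a pose out of reach is approached as far as the arm can. A call with a gripper value outside its range is refused whole. The fingers move at their own pace and stop on an object; the grip force is fixed at half the most. Time passes only in rows, so rows that do not move let the fingers close. It gives the time, the measured TCP pose, the force, the opening and the grip force at its end, in the units of the state.
- env.state(): the state, without advancing time (a new reading comes with each control period).
- env.read_camera(name): name is "scene" or "top" or "wrist"; returns a dict with "color" (384x512x3 uint8, red, green, blue), "K" (3x3 intrinsics, pixels), "R" (3x3) and "t" (3): a world point X has camera coordinates R X + t; the wrist camera has in their place "hand_eye" (4x4, takes a point from camera to tool coordinates, whose origin is the TCP and whose axes are the flange's). Camera axes: x right, y down, z forward; pixel columns grow to the right and rows downward; lengths in mm; the calibration is good to about 2 mm. A picture is of the moment at which its call begins: read the wrist's pose just before it. There is no depth.
- env.job_done(): hands the job in; it is judged then, once.
The state is a dict: "t": time; "joints": joint angles; "qvel": joint speeds; "tau": joint torques, N m; "eef_pos": TCP position; "tcp_rot": TCP orientation; "ft_force": force on the tool from outside, world axes, zero at the start; "moment": the same for the moment, N m; "opening": opening from 0.0 (shut) to 1.0 (fully open); "grip_force": force on a finger pad.
Only numpy, scipy, OpenCV 4.12 (cv2) and the standard library are available. Lean on these libraries where they do the work, as an engineer would, in place of code of your own. Each camera call takes 0.05 s, during which the arm holds its last target. There are 200 camera calls.

TASK

The board test is over: swing the clamp lever of the test jig right up, lift the board out, lay it in its compartment of the kit tray and then fold the lever fully down again over the empty jig. Also lay every tool and metal bracket that is out on the blue mat in the tray compartment cut for its shape, flat on the tray floor, brush and spatula with the head in the wide end. Leave the other things on the bench where they are.

Things in the scene. Friction and masses are not known exactly. Their poses are not given: they have to be found in the camera images.
- mat: blue work mat, fixed, 270 (its x) x 240 (its y) x 2 mm thick; origin at the centre of its underside. At the start the tools and brackets lie flat on it, lengthways roughly along its y axis, their middles at least 50 mm apart; a small tin (bystander) stands near one edge of it.
- tray: kit tray, fixed, 258 (x) x 180 (y) mm, origin at the centre of its underside: grey floor 3 mm thick, black inserts up to z 15 mm. Compartments run along its x: tool row at -x, board and brackets row at +x. Across the middle of each row, along y, runs a finger channel without inserts (50 and 46 mm wide, open at the sides): fingers holding a part at mid-length reach the floor there.
- slot_brush (a point): centre of the brush compartment on the tray floor (tray axes, at tray x -50, y -58, z 3 mm), 150 mm long: handle end (-x) 22 mm wide, head end (+x, last 50 mm) 44 mm wide. The brush head must point to +x.
- slot_spatula (a point): centre of the spatula compartment on the tray floor (tray x -50, y 0, z 3 mm), 150 mm long: handle end (-x) 24 mm wide, blade end (+x, last 50 mm) 30 mm wide. The blade must point to +x.
- slot_wrench (a point): centre of the wrench compartment on the tray floor (tray x -50, y +58, z 3 mm), 150 mm long, 34 mm wide at both ends; the wrench may lie either way round.
- slot_board (a point): centre of the board compartment on the tray floor (tray x 77, y -55, z 3 mm), 68 mm long, 52 mm wide; either way round.
- slot_bracket_a (a point): centre of one bracket compartment on the tray floor (tray x 77, y 12, z 3 mm), 96 mm long, 32 mm wide; takes either bracket, either way round.
- slot_bracket_b (a point): centre of the other bracket compartment (tray x 77, y 66, z 3 mm), the same size.
- jig: test jig, fixed: aluminium base 210 (x) x 80 (y) x 8 mm, origin at the centre of its underside; seat block 76 x 30 mm, top 34 mm above the bench, with 5 mm high stops at its x ends. The board lies on the seat and overhangs it by 7 mm on both y sides: grip it there across y. Two hinge cheeks, 58 mm high, at x 58 to 78 mm.
- lever_hinge (a point): centre of the lever's hinge, at jig x 66, y 0, z 49 mm; the hinge axis is the jig's y.
- clamp_lever (a joint): angle of the clamp lever, rad: 0 = folded fully down (arm level, pointing to the jig's -x, 2 mm above the board); grows as the handle swings up and over towards +x; stop at 2.1, well beyond upright (the handle is then 160 mm above the bench). Stiff hinge: stays where it is left; about 2 N at the handle moves it.
- lever_grip (a point): where to pinch the lever's handle: a round crossbar 10 mm thick, parallel to the hinge axis and 130 mm from it; it sticks out to 56 mm on the arm's +y side and this point is 34 mm out. Pinch it from above, fingers closing along the jig's x; it turns between the pads while the lever swings. The arm is 12 mm wide, 10 mm thick.
- board: test board in a flat black carrier, 60 (its x) x 44 (its y) x 8 mm, 45 g, origin at its centre. Starts on the jig seat under the lever, its x along the jig's x. Always present.
- brush: flat brush, 140 mm long (x), origin at mid-length and mid-thickness: wooden handle 14 mm wide and 12 mm thick from x -70 to +20; steel ferrule and bristles 36 mm wide, 12 mm thick from x +20 to +70 (the head). 35 g. May be absent.
- spatula: spatula, 140 mm long (x), origin at mid-length and mid-thickness: black handle 16 mm wide, 10 mm thick from x -70 to +20; steel blade 22 mm wide, 4 mm thick from x +20 to +70. 40 g. May be absent.
- spatula_tip (a point): end of the blade (spatula x +70 mm).
- wrench: double open-ended wrench, 130 mm long (x), origin at its centre: shank 12 mm wide, heads 26 mm wide beyond 41 mm from the centre, 8 mm thick throughout. 70 g. May be absent.
- bracket1: flat aluminium bracket with four holes, 84 (x) x 24 (y) x 8 mm, origin at its centre, 50 g. May be absent.
- bracket2: a second bracket, the same. May be absent.
- tin: bystander: small tin, 28 mm across, 20 mm high, on the mat near its edge; leave it alone.
- spool: bystander: reel, 54 mm across, 40 mm high, beyond the work area.
- flux: bystander: amber jar, 44 mm across, 70 mm high, at the left.
- screw_box: bystander: white divided box, 90 x 70 x 30 mm, beyond the work area.
Not all that is in view belongs to the job. There is more than one size of the brush; the one meant has the size given above.

How it is judged (in metres and radians):
On the way, in this order (a step that is already met when the one before it is completed fails the run):
1. the clamp lever is swung up past 1.5 rad (value of joint clamp_lever above 1.5 rad), for 0.2 s.
2. the board lies flat in its tray compartment (x of board in the frame of slot_board between -0.01 and 0.01 m and y of board in the frame of slot_board between -0.009 and 0.009 m and z of board in the frame of slot_board below 0.007 m and angle between the x axis of board and the x axis of slot_board, either way round below 0.2 rad and angle between the z axis of board and the z axis of slot_board, either way round below 0.08 rad and linear speed of board below 0.02 m/s), for 0.2 s.
3. the clamp lever is folded down again (value of joint clamp_lever below 0.12 rad), for 0.2 s.
At the end, for the whole second after the job is handed in: Lever below 0.12 rad; every part present at rest, flat (0.08 rad, within 3 mm of its lying height) in its own compartment: centre within 10 to 17 mm lengthways and 8 to 9 mm across of the compartment's; brush and spatula heads at the wide end; brackets in either bracket compartment (all of step 2 and value of joint clamp_lever below 0.12 rad and x of brush in the frame of slot_brush between -0.012 and 0.012 m and y of brush in the frame of slot_brush between -0.008 and 0.008 m and z of brush in the frame of slot_brush below 0.009 m and angle between the x axis of brush and the x axis of slot_brush, either way round below 0.2 rad and angle between the z axis of brush and the z axis of slot_brush, either way round below 0.08 rad and x of spatula in the frame of slot_spatula between -0.012 and 0.012 m and y of spatula in the frame of slot_spatula between -0.008 and 0.008 m and z of spatula in the frame of slot_spatula below 0.008 m and angle between the x axis of spatula and the x axis of slot_spatula, either way round below 0.2 rad and angle between the z axis of spatula and the z axis of slot_spatula, either way round below 0.08 rad and x of spatula_tip in the frame of slot_spatula above 0.05 m and x of wrench in the frame of slot_wrench between -0.017 and 0.017 m and y of wrench in the frame of slot_wrench between -0.009 and 0.009 m and z of wrench in the frame of slot_wrench below 0.007 m and angle between the x axis of wrench and the x axis of slot_wrench, either way round below 0.2 rad and angle between the z axis of wrench and the z axis of slot_wrench, either way round below 0.08 rad and ((x of bracket1 in the frame of slot_bracket_a between -0.012 and 0.012 m and y of bracket1 in the frame of slot_bracket_a between -0.009 and 0.009 m and z of bracket1 in the frame of slot_bracket_a below 0.007 m and angle between the x axis of bracket1 and the x axis of slot_bracket_a, either way round below 0.2 rad and angle between the z axis of bracket1 and the z axis of slot_bracket_a, either way round below 0.08 rad) or (x of bracket1 in the frame of slot_bracket_b between -0.012 and 0.012 m and y of bracket1 in the frame of slot_bracket_b between -0.009 and 0.009 m and z of bracket1 in the frame of slot_bracket_b below 0.007 m and angle between the x axis of bracket1 and the x axis of slot_bracket_b, either way round below 0.2 rad and angle between the z axis of bracket1 and the z axis of slot_bracket_b, either way round below 0.08 rad)) and ((x of bracket2 in the frame of slot_bracket_a between -0.012 and 0.012 m and y of bracket2 in the frame of slot_bracket_a between -0.009 and 0.009 m and z of bracket2 in the frame of slot_bracket_a below 0.007 m and angle between the x axis of bracket2 and the x axis of slot_bracket_a, either way round below 0.2 rad and angle between the z axis of bracket2 and the z axis of slot_bracket_a, either way round below 0.08 rad) or (x of bracket2 in the frame of slot_bracket_b between -0.012 and 0.012 m and y of bracket2 in the frame of slot_bracket_b between -0.009 and 0.009 m and z of bracket2 in the frame of slot_bracket_b below 0.007 m and angle between the x axis of bracket2 and the x axis of slot_bracket_b, either way round below 0.2 rad and angle between the z axis of bracket2 and the z axis of slot_bracket_b, either way round below 0.08 rad)) and linear speed of each of brush, spatula, wrench, bracket1, bracket2 below 0.02 m/s); the robot touches nothing.
It fails at once if the tin is pushed more than 40 mm from its place (distance of tin from where it was at the start of the episode above 0.04 m).
It fails at once if the spool is pushed more than 40 mm from its place (distance of spool from where it was at the start of the episode above 0.04 m).
It fails at once if the flux is pushed more than 40 mm from its place (distance of flux from where it was at the start of the episode above 0.04 m).
It fails at once if the screw box is pushed more than 40 mm from its place (distance of screw_box from where it was at the start of the episode above 0.04 m).
Of brush, spatula, wrench, bracket1, bracket2 only 4 to 5 are there at a start; the rules pass over those that are not, and their reading is None.
At some moment in a run one of brush, spatula, wrench, bracket1, bracket2 may be knocked a few centimetres aside while the robot is not near it.
Once in a run the grip may slacken for a moment while it holds something.
It also fails if it takes over 200 s, if anything falls off the work surface, if the arm or the gripper's body presses on something with over 40 N, if the wrist force passes 120 N, or if a joint passes its speed limit or range.

## Working session

There is one attempt and no reset: what is moved stays moved. The work goes in short steps, Python scripts to look and compute and a tool call to move; the robot and the scene stay as the last step left them, time stands still between calls to the robot, and variables do not carry over. Pictures are saved under pics/ and viewed, at most 14 in all, crops included, and the job is handed in when it is done.

Besides the shell and the picture viewer there is one more tool, called in YAML: its name, and indented under it one key for each argument. carry_out: Moves the arm, as the interface text tells. Its arguments: {"type":"object","properties":{"motion":{"type":"array"}},"required":["motion"]}

```bash
ls; mkdir -p pics; python3 - <<'E'
from cell import env
import cv2, numpy as np
print(env.state(), env.tip_extent)
for n in ["scene","top"]:
    c=env.read_camera(n); cv2.imwrite(f"pics/{n}0.png",cv2.resize(c["color"][:,:,::-1],(800,600),interpolation=cv2.INTER_CUBIC))
    print(n,c["K"],c["R"],c["t"])
c=env.read_camera("wrist");print(c["K"],c["hand_eye"])
E
```

```text
pics
{'t': 0.0, 'joints': array([-1.41461014e+00,  4.91550424e-01,  1.55945926e+00,  1.33013980e-05,
        1.09168251e+00, -1.05578862e-01]), 'qvel': array([ 1.27320241e-03,  8.62588786e-06, -2.50498718e-04,  1.43838390e-04,
       -2.65449344e-04,  6.85606758e-04]), 'tau': array([ 2.36471365e-03, -6.12644577e+01, -2.58176225e+01,  6.94212341e-02,
        4.83328616e-02, -1.00272009e-04]), 'eef_pos': array([ 161.73680088, -603.42914059,  188.76405756]), 'tcp_rot': array([-3.14050048e+00, -1.27603644e-04,  2.61758845e-01]), 'ft_force': array([0.83005844, 0.05143054, 0.13543875]), 'moment': array([ 0.01244845, -0.0334523 , -0.00808318]), 'grip_force': 0.0, 'opening': 1.0010885157328293} 8.0
scene [[450.5828105    0.         249.01524459]
 [  0.         450.5828105  197.06313117]
 [  0.           0.           1.        ]] [[ 0.64253773  0.76614233 -0.01308395]
 [ 0.51107854 -0.44122164 -0.73764638]
 [-0.57091504  0.46727871 -0.67506046]] [-372.98818275 -199.47035968 1602.95769942]
top [[431.04797966   0.         245.53084724]
 [  0.         431.04797966 187.76070784]
 [  0.           0.           1.        ]] [[ 0.02871561 -0.99957606 -0.00480698]
 [-0.98598352 -0.02753378 -0.16455515]
 [ 0.16435303  0.0094649  -0.98635617]] [  42.53760142  524.70833188 1201.53950382]
[[268.1726209    0.         248.13788498]
 [  0.         268.1726209  192.74091653]
 [  0.           0.           1.        ]] [[ 1.04655331e-03 -9.62786185e-01 -2.70262220e-01  7.67949664e+01]
 [ 9.99999314e-01  8.65670217e-04  7.88483386e-04  4.75914932e-01]
 [-5.25182956e-04 -2.70262860e-01  9.62786431e-01 -1.94993806e+02]
 [ 0.00000000e+00  0.00000000e+00  0.00000000e+00  1.00000000e+00]]
```

View pics/top0.png

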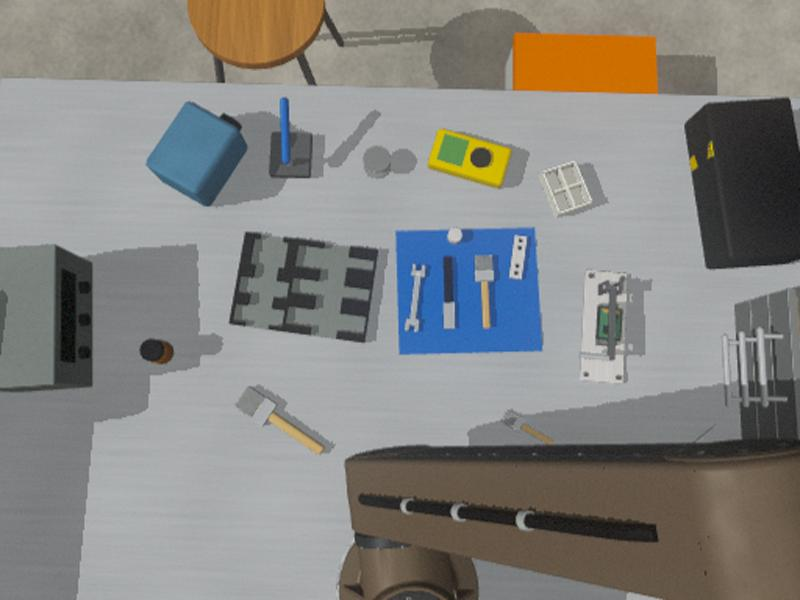

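View pics/scene0.png

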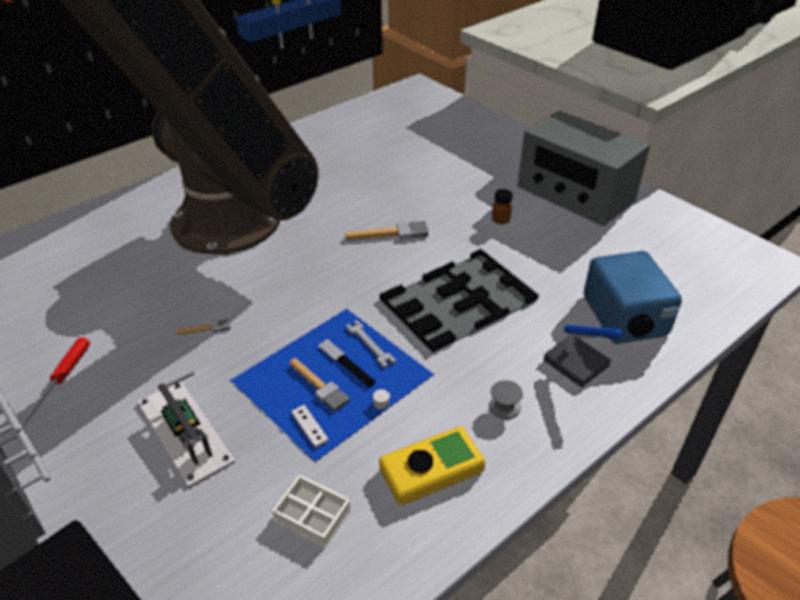

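The top view (at 800 px) shows the tray around (305,287) and the mat around (470,290). On the mat are a wrench (415,298), spatula (448,292), brush (485,290) and one bracket (518,257). The jig is at (605,326) with the lever handle towards the bottom, and a large and a small decoy brush lie on the bench.

```bash
cat > h.py <<'E'
import numpy as np, cv2
from scipy.spatial.transform import Rotation as Ro
from cell import env
def cam(name):
    s=env.state(); c=env.read_camera(name)
    if name=="wrist":
        T=np.eye(4);T[:3,:3]=Ro.from_euler("xyz",s["tcp_rot"]).as_matrix();T[:3,3]=s["eef_pos"]
        W=np.linalg.inv(T@c["hand_eye"]); R,t=W[:3,:3],W[:3,3]
    else: R,t=c["R"],c["t"]
    return dict(K=c["K"],R=np.array(R),t=np.array(t),color=c["color"])
def save(c,fn,box=None,size=(800,600)):
    im=c["color"][:,:,::-1]
    if box is None: box=(0,0,512,384)
    x0,y0,x1,y1=box; f=min(size[0]/(x1-x0),size[1]/(y1-y0))
    cv2.imwrite(f"pics/{fn}.png",cv2.resize(im[y0:y1,x0:x1],None,fx=f,fy=f,interpolation=cv2.INTER_CUBIC))
    np.savez(f"pics/{fn}.npz",K=c["K"],R=c["R"],t=c["t"],box=box,f=f)
class V:
    def __init__(s,fn):
        d=np.load(f"pics/{fn}.npz"); s.K,s.R,s.t,s.box,s.f=[d[k] for k in("K","R","t","box","f")]
        s.c=-s.R.T@s.t
    def ray(s,uv):
        u=(np.array(uv,float)+.5)/s.f-.5+s.box[:2]
        d=s.R.T@np.linalg.inv(s.K)@np.append(u,1); return d/np.linalg.norm(d)
    def at(s,uv,z):
        d=s.ray(uv); return s.c+d*(z-s.c[2])/d[2]
    def px(s,X):
        p=s.K@(s.R@np.array(X,float)+s.t); p=p[:2]/p[2]; return (p-s.box[:2]+.5)*s.f-.5
def tri(*vu):
    A=np.zeros((3,3));b=np.zeros(3)
    for v,uv in vu:
        d=v.ray(uv);P=np.eye(3)-np.outer(d,d);A+=P;b+=P@v.c
    X=np.linalg.solve(A,b)
    return X, [np.linalg.norm((np.eye(3)-np.outer(v.ray(u),v.ray(u)))@(X-v.c)).round(1) for v,u in vu]
E
python3 - <<'E'
from h import *
for n in ["scene","top"]: save(cam(n),n+"0")
a,b=V("top0"),V("scene0")
np.set_printoptions(precision=1,suppress=True)
for n,u,w in [("mat",(396,231),(433,374)),("mat",(535,228),(317,460)),("mat",(543,350),(232,380)),("mat",(400,354),(348,311)),
 ("tray",(246,233),(538,297)),("tray",(378,248),(432,352)),("tray",(364,341),(379,298)),("tray",(231,324),(480,250)),
 ("jig",(627,272),(234,460)),("jig",(581,381),(138,405)),("brushhead",(485,255),(337,405)),("brushtail",(487,327),(293,362))]:
    print(n,*tri((a,u),(b,w)))
for n,u,z in [("wr1",(418,265),10),("wr2",(411,330),10),("sp handle end",(449,257),12),("tip",(449,328),6),("br1",(520,236),10),("br2",(515,278),10),("jig",(587,270),8),("jig",(627,272),8),("jig",(627,382),8),("jig",(581,381),8),
 ("bigbrush",(240,397),10),("bigbrush",(322,450),10),("tin",(455,236),22),("flux",(153,350),70),("seat",(608,326),42)]: print(n,a.at(u,z))
E
```

```text
mat [654.4  38.3   2.1] [np.float64(0.5), np.float64(0.5)]
mat [ 668.9 -228.     3.9] [np.float64(3.7), np.float64(3.7)]
mat [ 432.5 -242.     2.2] [np.float64(3.0), np.float64(3.0)]
mat [418.   26.5  -4.5] [np.float64(2.9), np.float64(2.9)]
tray [641.7 328.9   6.9] [np.float64(1.3), np.float64(1.3)]
tray [617.6  71.1   7.3] [np.float64(0.8), np.float64(0.8)]
tray [438.2  92.7   5.1] [np.float64(0.0), np.float64(0.0)]
tray [464.  346.1  10.7] [np.float64(2.0), np.float64(2.0)]
jig [ 592.9 -361.5   45.2] [np.float64(33.8), np.float64(33.8)]
jig [ 363.8 -357.   -35.8] [np.float64(32.9), np.float64(32.9)]
brushhead [ 608.  -135.3   11.2] [np.float64(2.0), np.float64(2.0)]
brushtail [ 471.9 -137.     7.3] [np.float64(1.7), np.float64(1.7)]
wr1 [586.2  -5.8  10. ]
wr2 [461.    4.8  10. ]
sp handle end [603.1 -64.7  12. ]
tip [467.3 -67.    6. ]
br1 [ 648.7 -200.9   10. ]
br2 [ 566.1 -191.    10. ]
jig [ 585.9 -328.8    8. ]
jig [ 584.1 -405.     8. ]
jig [ 375.5 -398.6    8. ]
jig [ 374.9 -313.3    8. ]
bigbrush [327.3 318.8  10. ]
bigbrush [235.9 162.6  10. ]
tin [642.1 -74.7  22. ]
flux [405.3 466.7  70. ]
seat [ 474.9 -355.    42. ]
```

carry_out:
  motion:
    - [40,-25,-8,0,0.2]
    - [40,-25,-8,0,0.2]
    - [40,-25,-8,0,0.2]
    - [40,-25,-8,0,0.2]
    - [40,-25,-8,0,0.4]
    - [40,-25,-8,0,0.5]
    - [40,-25,-8,0,0.6]
    - [40,-25,-8,0,0.6]
    - [0,0,0,-8,0.6]
    - [0,0,0,-8,0.6]
    - [0,0,0,-8,0.6]
    - [0,0,0,-8,0.6]

```text
t: 1.45
eef_pos: [419.2, -327.5, 253.3]
tcp_rot: [-3.142, 0.0, 0.826]
ft_force: [0.1, 0.3, -0.4]
opening: 0.4
grip_force: 0.0
```

carry_out:
  motion:
    - [0,0,0,-8,0.65]
    - [0,0,0,-8,0.65]
    - [0,0,0,-8,0.65]
    - [0,0,0,-8,0.65]
    - [0,0,0,-8,0.65]
    - [0,0,0,0,0.65]
    - [0,0,0,0,0.65]

```text
t: 2.15
eef_pos: [419.1, -327.7, 253.3]
tcp_rot: [-3.142, 0.0, 1.514]
ft_force: [-0.1, -1.1, 0.8]
opening: 0.352
grip_force: 0.0
```

```bash
python3 - <<'E'
from h import *
s=env.state();print(s["eef_pos"],s["tcp_rot"],s["opening"])
save(cam("wrist"),"w1")
E
```

```text
[ 419.09373363 -327.66097683  253.320129  ] [-3.14156405e+00  2.81835862e-05  1.51431267e+00] 0.352380701064225
```

View pics/w1.png

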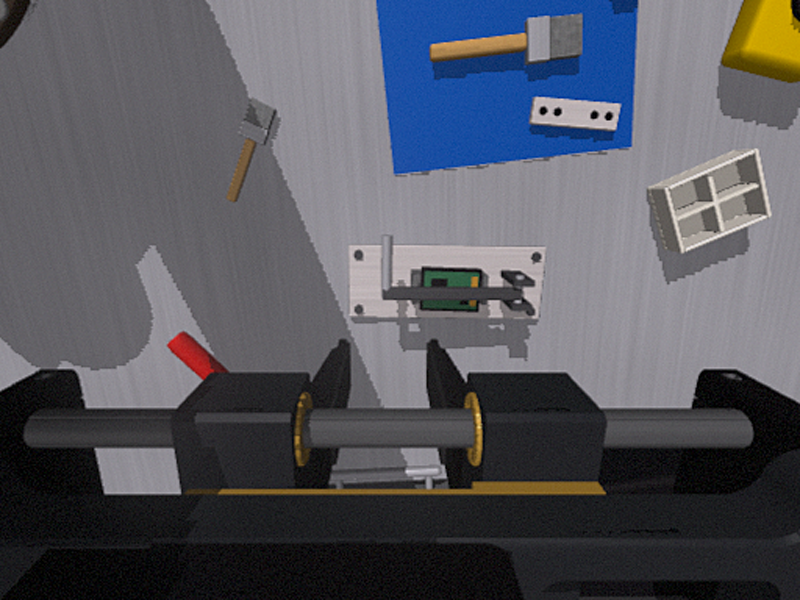

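The wrist picture shows the jig (corners 349,247 / 544,248 / 545,320 / 349,320). Its crossbar runs from (385,293) to its free end at (387,237), with the board at about (451,289) and the hinge at (520,290).

```bash
python3 - <<'E'
from h import *
np.set_printoptions(precision=1,suppress=True)
v=V("w1");tp=V("top0")
C=np.array([v.at(u,8)[:2] for u in [(349,247),(544,248),(545,320),(349,320)]]);print(C,C.mean(0))
ax=(C[1]-C[0]+C[2]-C[3]);yaw=np.arctan2(ax[1],ax[0]);print("yaw",np.degrees(yaw),[np.linalg.norm(C[i]-C[(i+1)%4]) for i in range(4)])
print("board",np.mean([v.at(u,42)[:2] for u in [(422,267),(482,267),(481,311),(419,310)]],0))
print("bar end",v.at((387,237),54),"tri",tri((v,(387,237)),(tp,(581,354))))
e=np.array([np.cos(yaw),np.sin(yaw)]);n=np.array([-e[1],e[0]])
o=C.mean(0)
for th in (0,.05,.1): print("pred bar end",o+e*(66-130*np.cos(th))+n*56, 49+130*np.sin(th), v.px([*(o+e*(66-130*np.cos(th))+n*56),49+130*np.sin(th)]))
print("grip",o+e*-64+n*34)
E
```

```text
[[ 379.6 -313.8]
 [ 584.7 -326.3]
 [ 589.5 -406.5]
 [ 373.1 -394.5]] [ 481.7 -360.3]
yaw -3.3218531323440694 [np.float64(205.4745574551098), np.float64(80.34037968063726), np.float64(216.662454084477), np.float64(80.89256175134305)]
board [ 481.4 -356.7]
bar end [ 420.6 -300.    54. ] tri (array([ 420.6, -299.1,   61. ]), [np.float64(0.0), np.float64(0.0)])
pred bar end [ 421.1 -300.7] 49.0 [387.6 237. ]
pred bar end [ 421.3 -300.7] 55.497292005188186 [387.7 237.9]
pred bar end [ 421.7 -300.7] 61.97834416408766 [388.3 238.8]
grip [ 419.8 -322.6]
```

carry_out:
  motion:
    - [5,0.5,30,0,0.65]
    - [0,0,40,0,0.65]
    - [0,0,40,0,0.65]
    - [0,0,40,0,0.65]
    - [0,0,35,0,0.65]
    - [0,0,20,0,0.65]
    - [0,0,10,0,0.65]
    - [0,0,0,0,0.65]
    - [0,0,0,0,1]
    - [0,0,0,0,1]
    - [0,0,0,0,1]
    - [0,0,0,0,1]

```text
t: 3.4
eef_pos: [420.1, -323.0, 39.0]
tcp_rot: [3.141, 0.001, 1.518]
ft_force: [-0.9, -0.5, -0.3]
opening: 0.067
grip_force: 0.0
```

```bash
python3 - <<'E'
from h import *
s=env.state();print(s["eef_pos"],s["opening"],s["grip_force"])
save(cam("wrist"),"w2")
E
```

```text
[ 420.12251913 -322.96067158   39.04549671] 0.06711042820852631 0.0
```

View pics/w2.png

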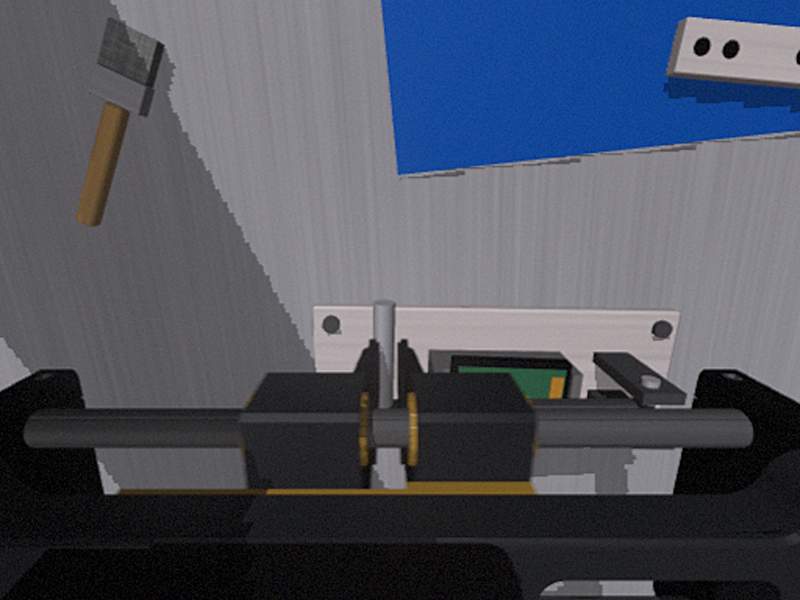

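The bar (384,300–400) lies between the two fingers. I'll let them close further.

carry_out:
  motion:
    - [0,0,0,0,1]
    - [0,0,0,0,1]
    - [0,0,0,0,1]

```text
t: 3.75
eef_pos: [419.8, -322.8, 38.3]
tcp_rot: [-3.142, 0.0, 1.518]
ft_force: [0.6, -0.2, -0.2]
opening: 0.004
grip_force: 0.0
```

```bash
python3 - <<'E'
from h import *
np.set_printoptions(precision=1,suppress=True)
a,b=V("w1"),V("w2")
print(tri((a,(387,237)),(b,(384,302))), tri((a,(387,237)),(b,(384,302)),(V("top0"),(581,354))))
print("jigcorner",tri((a,(349,247)),(b,(314,307))),tri((a,(544,248)),(b,(679,312))))
print("mat corner",tri((a,(396,174)),(b,(400,175))))
for z in (25,37,49,61): print(z,b.px([421.1,-300.7,z]))
c=cam("wrist");save(c,"w3",(180,160,330,384))
E
```

```text
(array([ 420.3, -301.5,   41.3]), [np.float64(0.2), np.float64(0.2)]) (array([ 420.7, -299.7,   54. ]), [np.float64(0.3), np.float64(1.7), np.float64(1.5)])
jigcorner (array([ 378.2, -315.1,   -2.6]), [np.float64(0.4), np.float64(0.4)]) (array([ 584.8, -325.7,    8.7]), [np.float64(0.6), np.float64(0.6)])
mat corner (array([ 435. , -241. , -113.6]), [np.float64(0.3), np.float64(0.3)])
25 [385.9 291.7]
37 [385.9 297.9]
49 [385.8 304.8]
61 [385.6 312.5]
```

View pics/w3.png

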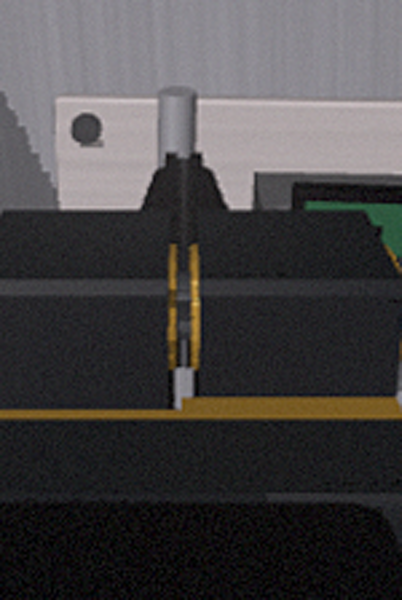

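```bash
python3 - <<'E'
from h import *
np.set_printoptions(precision=1,suppress=True)
for n in("w2","w3"):
    b=V(n)
    for z in (30,38,49,60): print(n,z,"pad front edge",b.px([419.8,-312.8,z]),"bar end",b.px([421.1,-300.7,z]), "5mm right", b.px([425.1,-300.7,z]))
    print(b.box,b.f,b.c)
print(env.state()["moment"],env.state()["ft_force"])
E
```

```text
w2 30 pad front edge [384.6 317.2] bar end [385.9 294.2] 5mm right [393.8 293.8]
w2 38 pad front edge [384.5 322.2] bar end [385.8 298.4] 5mm right [394.1 298. ]
w2 49 pad front edge [384.3 329.7] bar end [385.8 304.8] 5mm right [394.4 304.3]
w2 60 pad front edge [384.2 338.1] bar end [385.7 311.8] 5mm right [394.9 311.4]
[  0   0 512 384] 1.5625 [ 424.7 -247.   234. ]
w3 30 pad front edge [178.5 116.9] bar end [180.8  77.3] 5mm right [194.4  76.7]
w3 38 pad front edge [178.3 125.5] bar end [180.7  84.6] 5mm right [194.8  83.9]
w3 49 pad front edge [178.1 138.4] bar end [180.5  95.5] 5mm right [195.5  94.8]
w3 60 pad front edge [177.8 152.9] bar end [180.4 107.7] 5mm right [196.2 107. ]
[180 160 330 384] 2.6785714285714284 [ 424.6 -247.   233.3]
[ 0.  -0.1  0. ] [-0.4 -0.4 -0.3]
```

carry_out:
  motion:
    - [0,0,0,0,0.65]
    - [0,0,0,0,0.65]
    - [0,0,0,0,0.65]
    - [0,0,0,0,0.65]
    - [0,0,8,0,0.65]
    - [0,0,8,0,0.65]
    - [0,0,0,0,0.65]
    - [0,0,0,0,1]
    - [0,0,0,0,1]
    - [0,0,0,0,1]
    - [0,0,0,0,1]
    - [0,0,0,0,1]

```text
t: 5.0
eef_pos: [417.9, -322.4, 22.1]
tcp_rot: [-3.138, -0.001, 1.519]
ft_force: [-12.8, -3.1, 0.7]
opening: 0.095
grip_force: 29.9
```

carry_out:
  motion:
    - [0,0,0,0,1]
    - [0,0,0,0,1]

```text
t: 5.2
eef_pos: [417.9, -322.4, 22.1]
tcp_rot: [-3.138, -0.001, 1.519]
ft_force: [-12.2, -4.1, -0.3]
opening: 0.096
grip_force: 29.9
```

```bash
python3 - <<'E'
from h import *
c=cam("wrist");save(c,"w4",(100,160,420,384))
E
```

```text
(no output)
```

View pics/w4.png

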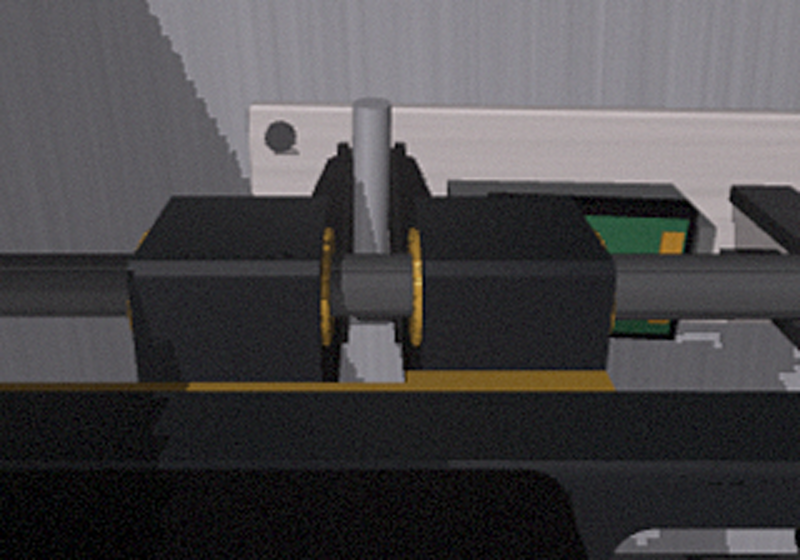

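The fingers hold the bar (opening 9 mm, 30 N). The fingertips stand about 20 mm higher than stated, so I'll allow for that. Next I swing the lever along the arc.

carry_out:
  motion:
    - [0,0,-21.6,0,1]
    - [0,5.3,-21.0,0,1]
    - [0,8.8,-19.8,0,1]
    - [0,11.9,-18.1,0,1]
    - [0,14.8,-15.8,0,1]
    - [0,17.2,-13.2,0,1]
    - [0,19.1,-10.1,0,1]
    - [0,20.5,-6.8,0,1]
    - [0,21.4,-3.3,0,1]
    - [0,21.6,0.3,0,1]
    - [0,21.3,3.9,0,1]
    - [0,14.5,5,0,1]

```text
t: 6.45
eef_pos: [597.8, -334.1, 144.3]
tcp_rot: [3.138, 0.004, 1.518]
ft_force: [1.1, -9.2, 7.0]
opening: 0.088
grip_force: 30.3
```

carry_out:
  motion:
    - [0,0,0,0,1]
    - [0,0,0,0,1]

```text
t: 6.65
eef_pos: [597.9, -334.1, 144.5]
tcp_rot: [3.136, 0.005, 1.519]
ft_force: [3.4, -7.5, 5.3]
opening: 0.086
grip_force: 30.1
```

carry_out:
  motion:
    - [0,0,0,0,0.6]
    - [0,0,0,0,0.6]
    - [0,0,0,0,0.6]
    - [0,0,-45,0,0.6]
    - [0,0,-45,0,0.6]
    - [-13,-40,0,8.2,0.5]
    - [0,0,0,8.2,0.4]
    - [0,0,0,8.2,0.3]
    - [0,0,0,8.2,0.25]
    - [0,0,0,8.2,0.25]
    - [0,0,0,8.2,0.25]
    - [0,0,0,8.2,0.25]

```text
t: 7.85
eef_pos: [555.2, -342.6, 232.6]
tcp_rot: [-3.141, 0.0, 0.511]
ft_force: [0.0, 0.3, -0.8]
opening: 0.749
grip_force: 0.0
```

carry_out:
  motion:
    - [0,0,0,8.2,0.25]
    - [0,0,0,8.2,0.25]
    - [0,0,0,8.2,0.25]
    - [0,0,0,8.2,0.25]
    - [-38,0,0,0,0.25]
    - [-38,0,0,0,0.25]
    - [0,0,0,0,0.25]
    - [0,0,0,0,0.25]

```text
t: 8.65
eef_pos: [479.3, -338.7, 233.3]
tcp_rot: [3.141, -0.001, -0.057]
ft_force: [0.4, 0.5, 0.6]
opening: 0.744
grip_force: 0.0
```

```bash
python3 - <<'E'
from h import *
s=env.state();print(s["eef_pos"],s["tcp_rot"],s["opening"],s["ft_force"])
save(cam("wrist"),"w5")
E
```

```text
[ 479.32411355 -338.71206373  233.27738351] [ 3.14127111e+00 -5.09213062e-04 -5.66805890e-02] 0.7444838035083852 [0.35872262 0.54191022 0.5540258 ]
```

View pics/w5.png

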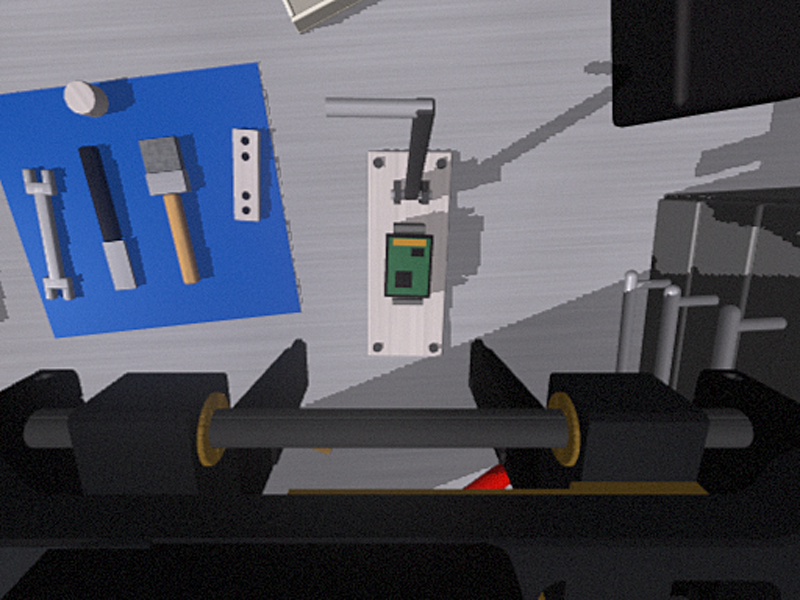

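The lever stands up (arm 425,110 to 415,190) and the board is free, with corners (388,233), (433,234), (430,299) and (385,297). The bracket is at (246,175), and the rest of the mat is unchanged.

```bash
cat >> h.py <<'E'
def to(x,y,psi=None,z=None):
    s=env.state();p=s["eef_pos"];a=s["tcp_rot"][2];d=np.array([x,y])-p[:2]
    print("at",p.round(1),"psi",round(np.degrees(a),1),"-> tool dx %.1f dy %.1f"%(d@[np.cos(a),np.sin(a)],d@[np.sin(a),-np.cos(a)]), "dz %.1f"%(p[2]-z) if z is not None else "","turn %.1f"%-((np.degrees(psi)-np.degrees(a)+180)%360-180) if psi is not None else "")
E
python3 - <<'E'
from h import *
np.set_printoptions(precision=1,suppress=True)
v=V("w5");w=V("w1")
B=np.array([v.at(u,42)[:2] for u in [(388,233),(433,234),(430,299),(385,297)]]);print(B,B.mean(0),[np.linalg.norm(B[i]-B[(i+1)%4]) for i in range(4)])
print("board heights tri",tri((v,(388,233)),(w,(482,267))),tri((v,(433,234)),(w,(481,311))))
J=np.array([v.at(u,8)[:2] for u in [(369,151),(453,151),(442,355),(368,354)]]);print(J,J.mean(0))
to(*B.mean(0),np.radians(-3.3),8)
E
```

```text
[[ 513.  -341.2]
 [ 509.8 -382.3]
 [ 448.2 -377.8]
 [ 452.5 -334.9]] [ 480.9 -359. ] [np.float64(41.23862062763634), np.float64(61.75096766646955), np.float64(43.05800637228115), np.float64(60.7337536753904)]
board heights tri (array([ 513.1, -339.5,   33.3]), [np.float64(2.0), np.float64(2.0)]) (array([ 510.5, -381.3,   44.4]), [np.float64(0.9), np.float64(0.9)])
[[ 587.1 -327.3]
 [ 582.7 -406.7]
 [ 375.2 -392. ]
 [ 380.9 -312.2]] [ 481.5 -359.6]
at [ 479.9 -338.8  233.1] psi -3.2 -> tool dx 2.1 dy 20.2 dz 225.1 turn 0.1
```

carry_out:
  motion:
    - [2,20.5,0,0,0.35]
    - [0,0,45,0,0.35]
    - [0,0,45,0,0.35]
    - [0,0,45,0,0.35]
    - [0,0,40,0,0.35]
    - [0,0,25,0,0.35]
    - [0,0,15,0,0.35]
    - [0,0,7,0,0.35]
    - [0,0,0,0,1]
    - [0,0,0,0,1]
    - [0,0,0,0,1]
    - [0,0,0,0,1]

```text
t: 9.9
eef_pos: [480.9, -359.5, 11.8]
tcp_rot: [3.14, -0.001, -0.056]
ft_force: [-0.2, -0.6, 2.9]
opening: 0.462
grip_force: 29.9
```

carry_out:
  motion:
    - [0,0,-15,0,1]
    - [0,0,-45,0,1]
    - [0,0,-45,0,1]
    - [0,0,-45,0,1]
    - [0,0,-45,0,1]
    - [2,-45,0,0,1]
    - [2,-45,0,0,1]
    - [2,-45,0,0,1]
    - [2,-45,0,0,1]
    - [2,-45,0,0,1]
    - [2,-45,0,0,1]
    - [0,0,0,0,1]

```text
t: 11.1
eef_pos: [507.2, -86.1, 207.4]
tcp_rot: [-3.141, -0.001, -0.052]
ft_force: [-0.2, -1.2, 0.1]
opening: 0.456
grip_force: 29.9
```

carry_out:
  motion:
    - [2,-45,0,0,1]
    - [2,-45,0,0,1]
    - [2,-45,0,0,1]
    - [0,0,0,-8,1]
    - [0,0,0,-8,1]
    - [0,0,0,-8,1]
    - [0,0,0,-8,1]
    - [0,0,0,-8,1]
    - [0,0,0,-8,1]
    - [0,0,0,-8,1]
    - [0,0,0,-8,1]
    - [0,0,0,0,1]

```text
t: 12.3
eef_pos: [521.0, 43.7, 206.8]
tcp_rot: [3.141, -0.0, 1.063]
ft_force: [1.3, 0.5, -0.2]
opening: 0.46
grip_force: 29.9
```

```bash
python3 - <<'E'
from h import *
s=env.state();print(s["eef_pos"],s["tcp_rot"],s["opening"],s["ft_force"])
save(cam("wrist"),"w6")
E
```

```text
[520.97788903  43.66504851 206.83782651] [ 3.14055824e+00 -3.31584614e-04  1.06279328e+00] 0.45955177641344525 [ 1.2822822   0.46492548 -0.23694324]
```

View pics/w6.png

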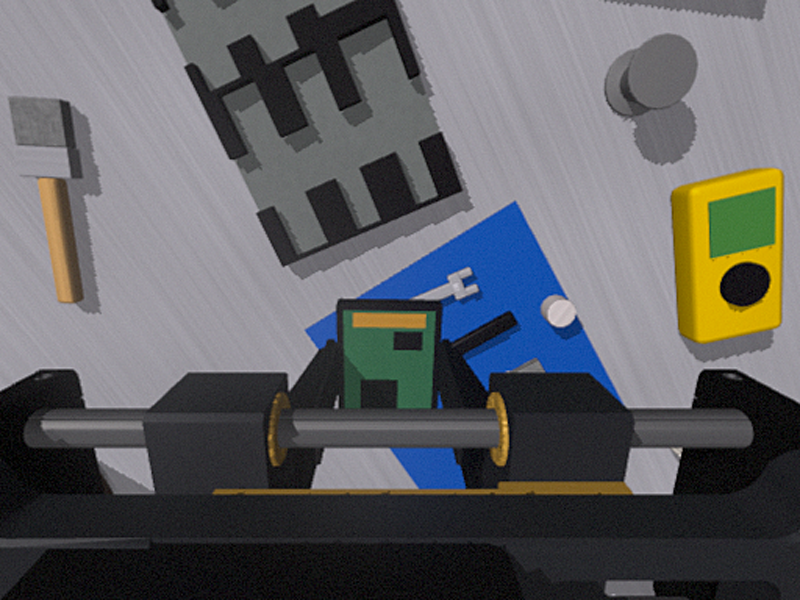

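Board held squarely (60 mm side upright in view, top edge 338–441 at v=301), and the tray is ahead. I'll move over it for a full tray view.

carry_out:
  motion:
    - [37,-6,-10,0,1]
    - [37,-6,-10,0,1]
    - [37,-6,-10,0,1]
    - [0,0,0,-8,1]
    - [0,0,0,-8,1]
    - [0,0,0,-7.5,1]
    - [0,0,0,0,1]
    - [0,0,0,0,1]

```text
t: 13.15
eef_pos: [559.4, 149.7, 236.1]
tcp_rot: [3.141, 0.0, 1.465]
ft_force: [-0.2, -0.6, -1.3]
opening: 0.462
grip_force: 29.9
```

```bash
python3 - <<'E'
from h import *
s=env.state();print(s["eef_pos"],s["tcp_rot"],s["opening"],s["ft_force"])
save(cam("wrist"),"w7")
E
```

```text
[559.43309087 149.65196139 236.12779143] [3.14123632e+00 3.31560211e-05 1.46495161e+00] 0.46157031572544266 [-0.20996381 -0.57959934 -1.32534497]
```

View pics/w7.png

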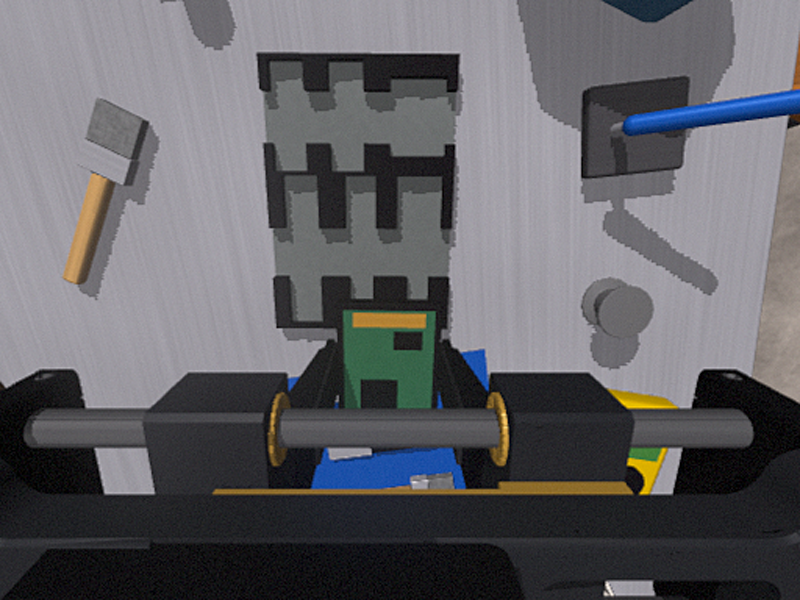

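The tray is seen whole. Insert tops: corners (257,54), (460,55) and (277,328). The board compartment is upper right, and the channel edges are at v≈90/145 and 228/278.

```bash
python3 - <<'E'
from h import *
from scipy.optimize import least_squares
np.set_printoptions(precision=2,suppress=True)
v=V("w7");tp=V("top0");sc=V("scene0")
P=[((129,90),(257,54)),((129,-90),(460,55)),((-129,90),(277,328)),((100,50),(303,90)),((100,28),(330,90)),((100,-4),(365,90)),
   ((54,90),(264,144)),((54,-90),(456,146)),((0,90),(270,228)),((0,-90),(452,228))]
P0=P[:3]
Q=[((129,90),(480,250)),((129,-90),(538,297)),((-129,-90),(432,352)),((-129,90),(379,298))]
Tq=[((129,-90),(246,233)),((-129,-90),(378,248)),((-129,90),(364,341)),((129,90),(231,324))]
def W(p,xy,z): c,s=np.cos(p[2]),np.sin(p[2]);return np.array([p[0]+c*xy[0]-s*xy[1],p[1]+s*xy[0]+c*xy[1],z])
def fit(obs,zf):
    def f(p): return np.concatenate([(V_.px(W(p,xy,p[3] if zf is None else zf))-uv)*(k) for V_,L,k in obs for xy,uv in L])
    r=least_squares(f,[540,210,1.47,15],loss="soft_l1");return r
for nm,obs in [("wrist3",[(v,P0,1)]),("wristall",[(v,P,1)]),("all",[(v,P,1),(tp,Tq,1),(sc,Q,1)])]:
    for zf in (15,None):
        r=fit(obs,zf);print(nm,zf,r.x[:3],np.degrees(r.x[2]),"z",r.x[3],"cost",r.cost)
        if nm=="wristall" and zf==15:print(r.fun.reshape(-1,2)); best=r.x
print("slots",{n:W(best,xy,3).round(1) for n,xy in dict(brush=(-50,-58),spatula=(-50,0),wrench=(-50,58),board=(77,-55),a=(77,12),b=(77,66)).items()})
to(*W(best,(77,-55),3)[:2],best[2],-10)
E
```

```text
wrist3 15 [540.1  209.11   1.46] 83.76560318700332 z 15.0 cost 0.8405483180080662
wrist3 None [539.89 209.56   1.46] 83.75051589290624 z 12.85365171515134 cost 0.12691572408402818
wristall 15 [540.2  208.76   1.46] 83.63993634300171 z 15.0 cost 51.86761322550069
[[  0.38  -0.06]
 [  0.81   0.39]
 [ -0.43   1.45]
 [  1.2    0.28]
 [ -1.44   0.45]
 [ -1.03   0.7 ]
 [ -0.33   0.18]
 [  0.53  -0.54]
 [ -2.2  -24.44]
 [  1.71 -23.27]]
wristall None [540.07 209.03   1.46] 83.62876402596972 z 13.546977701028862 cost 51.51124066595209
all 15 [540.42 208.73   1.46] 83.7576475380349 z 15.0 cost 64.35361952489609
all None [540.24 209.41   1.46] 83.77782443887469 z 11.150624667515114 cost 60.19107631643304
slots {'brush': array([592.3, 152.6,   3. ]), 'spatula': array([534.7, 159.1,   3. ]), 'wrench': array([477. , 165.5,   3. ]), 'board': array([603.4, 279.2,   3. ]), 'a': array([536.8, 286.6,   3. ]), 'b': array([483.1, 292.6,   3. ])}
at [559.4 149.6 236.1] psi 84.0 -> tool dx 133.5 dy 30.1 dz 246.1 turn 0.3
```

carry_out:
  motion:
    - [44.5,10,0,0,1]
    - [44.5,10,0,0,1]
    - [44.5,10,0,0.3,1]
    - [0,0,45,0,1]
    - [0,0,45,0,1]
    - [0,0,45,0,1]
    - [0,0,45,0,1]
    - [0,0,30,0,1]
    - [0,0,20,0,1]
    - [0,0,10,0,1]
    - [0,0,4,0,1]
    - [0,0,4,0,1]

```text
t: 14.4
eef_pos: [603.1, 279.8, -11.5]
tcp_rot: [3.14, -0.001, 1.465]
ft_force: [-0.9, -0.1, -0.3]
opening: 0.458
grip_force: 29.9
```

carry_out:
  motion:
    - [0,0,4,0,1]
    - [0,0,0,0,1]

```text
t: 14.6
eef_pos: [602.7, 279.7, -15.9]
tcp_rot: [3.141, -0.0, 1.466]
ft_force: [-0.2, 0.7, 0.4]
opening: 0.457
grip_force: 29.9
```

carry_out:
  motion:
    - [0.5,0.5,2,0,1]
    - [0,0,0,0,1]

```text
t: 14.8
eef_pos: [603.2, 280.2, -18.0]
tcp_rot: [3.141, -0.0, 1.466]
ft_force: [0.6, -0.2, -0.1]
opening: 0.458
grip_force: 29.9
```

carry_out:
  motion:
    - [0,0,1.5,0,1]
    - [0,0,0,0,1]

```text
t: 15.0
eef_pos: [603.3, 280.2, -19.2]
tcp_rot: [3.141, -0.0, 1.466]
ft_force: [-0.8, -0.0, 4.9]
opening: 0.456
grip_force: 29.9
```

carry_out:
  motion:
    - [0,0,0,0,0.44]
    - [0,0,0,0,0.44]
    - [0,0,0,0,0.44]

```text
t: 15.3
eef_pos: [603.0, 280.1, -19.8]
tcp_rot: [-3.142, 0.0, 1.466]
ft_force: [-0.4, 1.1, 0.2]
opening: 0.556
grip_force: 0.0
```

carry_out:
  motion:
    - [0,0,1.5,0,0.44]
    - [0,0,0,0,0.44]

```text
t: 15.5
eef_pos: [602.9, 280.1, -21.5]
tcp_rot: [-3.141, 0.0, 1.466]
ft_force: [-0.6, -0.3, 0.1]
opening: 0.559
grip_force: 0.0
```

carry_out:
  motion:
    - [0,0,1.5,0,0.44]
    - [0,0,1,0,0.44]
    - [0,0,0,0,0.44]

```text
t: 15.8
eef_pos: [603.1, 280.2, -22.0]
tcp_rot: [3.141, -0.0, 1.466]
ft_force: [-5.6, -3.1, 17.0]
opening: 0.56
grip_force: 8.6
```

carry_out:
  motion:
    - [0,0,-20,0,0.5]
    - [0,0,-45,0,0.6]
    - [0,0,-45,0,0.65]
    - [0,0,-45,0,0.65]
    - [0,0,-45,0,0.65]
    - [0,0,-45,0,0.65]
    - [-45,4.4,0,-1,0.65]
    - [-45,4.4,0,-1,0.65]
    - [-45,4.4,0,-0.5,0.65]
    - [0,0,0,0,0.65]

```text
t: 16.8
eef_pos: [604.6, 140.1, 221.5]
tcp_rot: [3.141, 0.001, 1.506]
ft_force: [0.7, 0.8, 0.7]
opening: 0.35
grip_force: 0.0
```

```bash
cat >> h.py <<'E'
TR=(540.2,209.1,np.radians(83.7))
SL=dict(brush=(-50,-58),spatula=(-50,0),wrench=(-50,58),board=(77,-55),a=(77,12),b=(77,66))
def tw(xy): c,s=np.cos(TR[2]),np.sin(TR[2]);return np.array([TR[0]+c*xy[0]-s*xy[1],TR[1]+s*xy[0]+c*xy[1]])
def loc(p): c,s=np.cos(TR[2]),np.sin(TR[2]);d=np.array(p[:2])-TR[:2];return np.array([c*d[0]+s*d[1],-s*d[0]+c*d[1]])
E
python3 - <<'E'
from h import *
np.set_printoptions(precision=1,suppress=True)
c=cam("wrist");save(c,"w8");v=V("w8")
im=c["color"].astype(int);m=((im[...,1]>im[...,0]+25)&(im[...,1]>im[...,2]+15)).astype(np.uint8);m[240:]=0
n,l,st,ce=cv2.connectedComponentsWithStats(m);i=1+st[1:,4].argmax();ys,xs=np.nonzero(l==i)
r=cv2.boxPoints(cv2.minAreaRect(np.c_[xs,ys].astype(np.float32)))
W=np.array([v.at((np.array(p)+.5)*v.f-.5,11)[:2] for p in r]);print(st[i],[loc(w) for w in W],loc(W.mean(0))-SL["board"])
to(598,-334,np.radians(86.7),230)
E
```

```text
[227  48  29  44 827] [array([ 50.1, -34.8]), array([104. , -37.1]), array([103.6, -75.2]), array([ 49.6, -74.4])] [-0.2 -0.4]
at [604.6 142.2 221.5] psi 86.3 -> tool dx -475.7 dy 24.1 dz -8.5 turn -0.4
```

carry_out:
  motion:
    - [-47,2.4,0,0,0.65]
    - [-47,2.4,0,0,0.65]
    - [-47,2.4,0,0,0.65]
    - [-47,2.4,0,0,0.65]
    - [-47,2.4,0,0,0.65]
    - [-47,2.4,0,0,0.65]
    - [-47,2.4,0,0,0.65]
    - [-47,2.4,0,0,0.65]
    - [-47,2.4,0,0,0.65]
    - [-47,2.4,0,0,0.65]
    - [0,0,0,-0.4,0.65]
    - [0,0,0,0,0.65]

```text
t: 18.05
eef_pos: [599.9, -325.9, 220.6]
tcp_rot: [-3.141, -0.001, 1.516]
ft_force: [-0.2, 1.0, 0.6]
opening: 0.348
grip_force: 0.0
```

```bash
python3 - <<'E'
from h import *
to(598.5,-334,np.radians(86.7),134)
E
```

```text
at [ 599.9 -325.9  220.6] psi 86.9 -> tool dx -8.1 dy -1.0 dz 86.6 turn 0.2
```

carry_out:
  motion:
    - [-8,-1.5,0,0,0.65]
    - [0,0,40,0,0.65]
    - [0,0,30,0,0.65]
    - [0,0,16,0,0.65]
    - [0,0,0,0,1]
    - [0,0,0,0,1]
    - [0,0,0,0,1]
    - [0,0,0,0,1]
    - [0,0,0,0,1]

```text
t: 18.95
eef_pos: [598.4, -334.0, 136.7]
tcp_rot: [3.139, 0.001, 1.517]
ft_force: [1.2, 1.5, 5.3]
opening: 0.093
grip_force: 30.0
```

carry_out:
  motion:
    - [0,-20.2,-6.6,0,1]
    - [0,-21.1,-3.2,0,1]
    - [0,-21.3,0.3,0,1]
    - [0,-20.8,3.8,0,1]
    - [0,-20.1,7.1,0,1]
    - [0,-18.6,10.3,0,1]
    - [0,-16.7,13.2,0,1]
    - [0,-14.3,15.8,0,1]
    - [0,-11.5,17.9,0,1]
    - [0,-8.4,19.4,0,1]
    - [0,-5.2,20.6,0,1]
    - [0,-1.7,20.5,0,1]

```text
t: 20.15
eef_pos: [417.6, -323.4, 15.9]
tcp_rot: [-3.141, -0.001, 1.516]
ft_force: [7.4, 6.9, 1.0]
opening: 0.095
grip_force: 30.0
```

carry_out:
  motion:
    - [0,0,0.5,0,1]
    - [0,0,0,0,1]
    - [0,0,0,0,1]

```text
t: 20.45
eef_pos: [417.7, -323.3, 15.5]
tcp_rot: [-3.14, -0.002, 1.516]
ft_force: [0.4, 5.5, -0.5]
opening: 0.094
grip_force: 30.0
```

carry_out:
  motion:
    - [0,0,2,0,1]
    - [0,0,0,0,1]

```text
t: 20.65
eef_pos: [417.7, -323.3, 13.6]
tcp_rot: [-3.14, -0.002, 1.516]
ft_force: [0.2, 4.9, -1.5]
opening: 0.093
grip_force: 30.0
```

carry_out:
  motion:
    - [0,0,2.5,0,1]
    - [0,0,2.5,0,1]
    - [0,0,0,0,1]

```text
t: 20.95
eef_pos: [417.8, -324.2, 11.0]
tcp_rot: [3.141, 0.001, 1.517]
ft_force: [-8.3, 6.4, 29.6]
opening: 0.095
grip_force: 29.9
```

carry_out:
  motion:
    - [0,0,-2,0,0.65]
    - [0,0,0,0,0.65]
    - [0,0,0,0,0.65]
    - [0,0,-35,0,0.65]
    - [0,0,-45,0,0.65]
    - [0,0,-45,0,0.65]
    - [0,0,-45,0,0.65]
    - [37,12,-4,0,0.6]
    - [45,15,-3,0,0.6]
    - [45,15,-3,0,0.6]
    - [45,15,-3,0,0.6]
    - [45,13,-3,8,0.6]

```text
t: 22.15
eef_pos: [499.6, -111.8, 196.6]
tcp_rot: [3.141, 0.0, 1.384]
ft_force: [1.2, -0.4, 0.5]
opening: 0.402
grip_force: 0.0
```

carry_out:
  motion:
    - [0,0,0,8,0.6]
    - [0,0,0,8,0.6]
    - [0,0,0,8,0.6]
    - [0,0,0,8,0.6]
    - [0,0,0,8,0.6]
    - [0,0,0,8,0.6]
    - [0,0,0,8,0.6]
    - [0,0,0,8,0.6]
    - [0,0,0,8,0.6]
    - [0,0,0,7,0.6]
    - [0,0,0,0,0.6]
    - [0,0,0,0,0.6]

```text
t: 23.35
eef_pos: [499.1, -113.7, 196.4]
tcp_rot: [3.142, 0.0, 0.009]
ft_force: [-0.5, 0.8, 0.2]
opening: 0.399
grip_force: 0.0
```

```bash
python3 - <<'E'
from h import *
s=env.state();print(s["eef_pos"],s["tcp_rot"],s["opening"],s["ft_force"])
save(cam("wrist"),"w9")
E
```

```text
[ 499.08022949 -113.69134405  196.4109503 ] [3.14158108e+00 1.93425037e-04 9.23474565e-03] 0.3986971411276436 [-0.53562131  0.83797136  0.2129027 ]
```

View pics/w9.png

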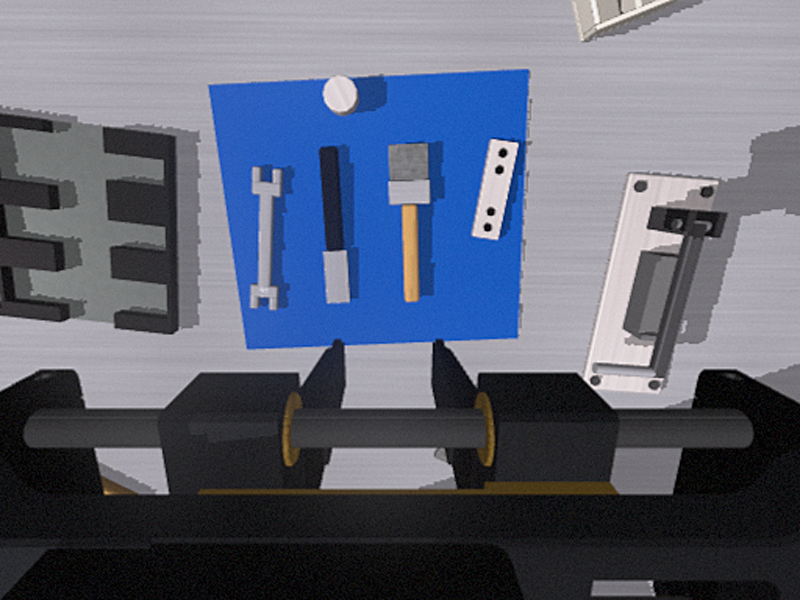

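The view shows the lever folded over the empty seat. On the mat are the wrench (267,168 to 264,306), spatula (handle end 328,147, tip 338,303), brush (head 409,143, tail 411,301) and bracket (490,138 / 519,142 / 497,241 / 472,236).

```bash
python3 - <<'E'
from h import *
np.set_printoptions(precision=1,suppress=True)
v=V("w9");w=V("w5")
def seg(n,a,b,za,zb,L):
    A,B=v.at(a,za)[:2],v.at(b,zb)[:2];print(n,"x-end",A,"other",B,"mid",(A+B)/2,"yaw",np.degrees(np.arctan2(*(A-B)[::-1])),"len",np.linalg.norm(A-B),"of",L)
seg("wrench",(267,168),(264,308),10,10,130)
seg("spat",(338,303),(328,147),6,12,140)
seg("brush",(409,143),(411,301),14,14,140)
seg("bracket",(504.5,140),(484.5,239),10,10,84)
print("heights", "brush tail",tri((v,(411,301)),(w,(190,283)))[0],"brush head",tri((v,(409,143)),(w,(159,139)))[0],"brk",tri((v,(504,139)),(w,(246,129)))[0],"wr",tri((v,(264,308)),(w,(60,298)))[0],"sp",tri((v,(338,303)),(w,(126,289)))[0])
print({n:tw(x).round(1) for n,x in SL.items()})
E
```

```text
wrench x-end [588.1  -8.4] other [461.3   3.1] mid [524.7  -2.6] yaw -5.151009714438018 len 127.36583832055676 of 130
spat x-end [465.8 -66.8] other [605.7 -62. ] mid [535.7 -64.4] yaw -178.05103861679729 len 139.9742500811168 of 140
brush x-end [ 609.4 -130.9] other [ 470.7 -136.1] mid [ 540.1 -133.5] yaw 2.1374738303305363 len 138.8002868610687 of 140
bracket x-end [ 613.  -212.5] other [ 528.7 -201.5] mid [ 570.8 -207. ] yaw -7.402863137028375 len 85.03702236186416 of 84
heights brush tail [ 470.  -136.3   11. ] brush head [ 609.3 -131.1    8. ] brk [ 613.7 -213.2    5.4] wr [460.6   4.    6.8] sp [466.4 -67.    7.1]
{'brush': array([592.4, 153. ]), 'spatula': array([534.7, 159.4]), 'wrench': array([477.1, 165.8]), 'board': array([603.3, 279.6]), 'a': array([536.7, 287. ]), 'b': array([483. , 292.9])}
```

carry_out:
  motion:
    - [35.5,47,0,4,0.55]
    - [35.5,47,0,3.9,0.55]
    - [0,0,45,0,0.55]
    - [0,0,45,0,0.55]
    - [0,0,45,0,0.55]
    - [0,0,30,0,0.55]
    - [0,0,10,0,0.55]

```text
t: 24.1
eef_pos: [555.5, -194.6, 18.5]
tcp_rot: [-3.14, 0.005, -0.13]
ft_force: [0.1, 0.1, 0.2]
opening: 0.451
grip_force: 0.0
```

```bash
python3 - <<'E'
from h import *
to(570.8,-207,np.radians(-7.4),-21)
E
```

```text
at [ 555.5 -194.6   18.5] psi -7.5 -> tool dx 16.8 dy 10.3 dz 39.5 turn -0.1
```

carry_out:
  motion:
    - [17,10.3,0,0,0.55]
    - [0,0,25,0,0.55]
    - [0,0,10,0,0.55]
    - [0,0,4.5,0,0.55]
    - [0,0,0,0,0.55]
    - [0,0,0,0,1]
    - [0,0,0,0,1]
    - [0,0,0,0,1]
    - [0,0,0,0,1]

```text
t: 25.0
eef_pos: [572.7, -207.7, -17.3]
tcp_rot: [3.141, -0.001, -0.132]
ft_force: [-0.5, 0.6, 4.5]
opening: 0.244
grip_force: 30.0
```

carry_out:
  motion:
    - [0,0,-20,0,1]
    - [0,0,-45,0,1]
    - [0,0,-45,0,1]
    - [0,0,-10,0,1]
    - [-14,-44,0,0,1]
    - [-14,-44,0,0,1]
    - [-14,-44,0,0,1]
    - [-14,-44,0,0,1]
    - [-14,-44,0,0,1]
    - [-14,-44,0,0,1]
    - [-14,-44,0,0,1]
    - [-14,-44,0,0,1]

```text
t: 26.2
eef_pos: [507.0, 157.7, 101.6]
tcp_rot: [3.141, 0.001, -0.132]
ft_force: [0.5, 0.3, -0.5]
opening: 0.239
grip_force: 30.0
```

carry_out:
  motion:
    - [-14,-44,0,-8,1]
    - [0,0,0,-8.3,1]
    - [0,0,0,-8.3,1]
    - [0,0,0,-8.3,1]
    - [0,0,0,-8.3,1]
    - [0,0,0,-8.3,1]
    - [0,0,0,-8.3,1]
    - [0,0,0,-8.3,1]
    - [0,0,0,-8.3,1]
    - [0,0,0,-8.3,1]
    - [0,0,0,-8.3,1]
    - [0,0,0,0,1]

```text
t: 27.4
eef_pos: [499.5, 201.4, 101.5]
tcp_rot: [-3.141, 0.0, 1.458]
ft_force: [-0.4, 0.3, -0.6]
opening: 0.243
grip_force: 30.0
```

```bash
python3 - <<'E'
from h import *
print(env.state()["opening"]); to(*tw(SL["b"]),TR[2],-16)
c=cam("wrist");save(c,"w10",(100,100,400,325))
E
```

```text
0.2431292306728436
at [499.5 201.4 101.5] psi 83.5 -> tool dx 89.0 dy -26.6 dz 117.5 turn -0.2
```

View pics/w10.png

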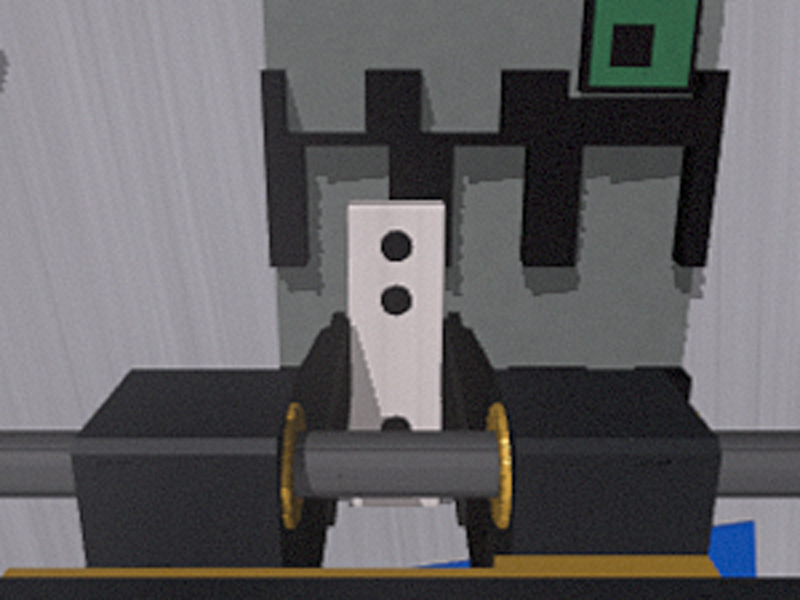

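The bracket is held straight between the pads, with its far end at (396,200) in the crop. I'll check its lengthways offset before lowering.

```bash
python3 - <<'E'
from h import *
v=V("w10");s=env.state();p=s["eef_pos"];a=s["tcp_rot"][2]
for z in (125,129,133):
    e=v.at((396,200),z)[:2]-p[:2];print(z,e@[np.cos(a),np.sin(a)],e@[np.sin(a),-np.cos(a)])
l,r=v.at((348,205),129),v.at((445,202),129);print(np.linalg.norm(l-r))
E
```

```text
125 39.945279413207984 0.6112347398579613
129 40.78666283707457 0.6070802299560806
133 41.62804626094119 0.6029257200541407
23.20568066734858
```

carry_out:
  motion:
    - [45,-13.3,0,0,1]
    - [45,-13.3,0,0,1]
    - [0,0,0,0,1]
    - [0,0,40,0,1]
    - [0,0,40,0,1]
    - [0,0,20,0,1]
    - [0,0,10,0,1]
    - [0,0,4,0,1]
    - [0,0,0,0,1]

```text
t: 28.35
eef_pos: [484.0, 293.9, -11.7]
tcp_rot: [3.141, -0.0, 1.455]
ft_force: [-0.5, -0.4, 0.2]
opening: 0.242
grip_force: 30.0
```

carry_out:
  motion:
    - [0,0,2.5,0,1]
    - [0,0,0,0,1]

```text
t: 28.55
eef_pos: [484.0, 294.1, -13.8]
tcp_rot: [3.14, -0.001, 1.456]
ft_force: [-0.0, -0.2, -0.5]
opening: 0.245
grip_force: 30.0
```

carry_out:
  motion:
    - [0,0,2,0,1]
    - [0,0,0,0,1]
    - [0,0,0.5,0,1]
    - [0,0,0,0,0.62]
    - [0,0,0,0,0.62]
    - [0,0,0,0,0.62]
    - [0,0,-20,0,0.6]
    - [0,0,-45,0,0.6]
    - [0,0,-45,0,0.6]
    - [-45,0,-45,0,0.6]
    - [-45,0,-45,0,0.6]
    - [0,0,0,0,0.6]

```text
t: 29.75
eef_pos: [476.6, 221.7, 167.9]
tcp_rot: [3.136, -0.002, 1.454]
ft_force: [0.9, 0.7, 0.3]
opening: 0.4
grip_force: 0.0
```

```bash
python3 - <<'E'
from h import *
np.set_printoptions(precision=1,suppress=True)
c=cam("wrist");save(c,"w11");v=V("w11");b=V("w11")
q=tw((77,66));u=(v.px([*q,11])+.5)/v.f-.5
# bright bracket blob near slot b
im=c["color"].astype(int);m=(im.min(2)>130).astype(np.uint8)
r=70;x0,y0=int(u[0]),int(u[1]);k=np.zeros_like(m);k[max(0,y0-r):y0+r,max(0,x0-30):x0+30]=1;m*=k
n,l,st,ce=cv2.connectedComponentsWithStats(m)
for i in range(1,n):
    if st[i,4]<200: continue
    ys,xs=np.nonzero(l==i);B=cv2.boxPoints(cv2.minAreaRect(np.c_[xs,ys].astype(np.float32)))
    W=[v.at((np.array(p)+.5)*v.f-.5,11) for p in B];print(st[i],[loc(w) for w in W],loc(np.mean(W,0))-SL["b"])
print(u); to(540,-133.5,np.radians(2.1),None)
E
```

```text
[ 215   51   60  140 2753] [array([157.8, 101.2]), array([157.5,  31.1]), array([-13.5,  27.7]), array([-12.9, 107.8])] [-4.8  0.9]
[ 237   87   19   69 1166] [array([117.7,  75.7]), array([117.6,  53.6]), array([34.2, 53.6]), array([34.3, 77.2])] [-1. -1.]
[245.2 121.3]
at [476.3 222.8 165.8] psi 83.3 -> tool dx -346.4 dy 104.9  turn 81.2
```

carry_out:
  motion:
    - [-44,15,0,0,0.65]
    - [-44,15,0,0,0.65]
    - [-44,15,0,0,0.65]
    - [-44,15,0,0,0.65]
    - [-42,14.5,0,0,0.65]
    - [0,0,0,8.1,0.65]
    - [0,0,0,8.1,0.65]
    - [0,0,0,8.1,0.65]
    - [0,0,0,8.1,0.65]
    - [0,0,0,8.1,0.65]
    - [0,0,0,8.1,0.65]
    - [0,0,0,8.1,0.65]

```text
t: 31.0
eef_pos: [524.5, -0.6, 162.3]
tcp_rot: [-3.14, 0.002, 0.461]
ft_force: [1.0, -1.1, -0.0]
opening: 0.345
grip_force: 0.0
```

carry_out:
  motion:
    - [0,0,0,8.1,0.65]
    - [0,0,0,8.1,0.65]
    - [0,0,0,8.1,0.65]
    - [0,0,0,7.5,0.65]
    - [0,0,0,0,0.65]
    - [0,0,0,0,0.65]

```text
t: 31.6
eef_pos: [524.5, -0.9, 162.9]
tcp_rot: [-3.142, 0.001, -0.084]
ft_force: [0.7, 0.9, 0.2]
opening: 0.352
grip_force: 0.0
```

```bash
python3 - <<'E'
from h import *
c=cam("wrist");save(c,"w12")
v=V("w12"); a=c["color"]
b=V("w9")
# verify: project tracked points from w9 and measure that patch colours are non-blue
for n,pts in dict(wrench=[(524.7,-2.6,10),(580,-7.6,10),(470,2.3,10)],spat=[(535.7,-64.4,12),(600,-62.2,12),(475,-66.5,6)],brush=[(540.1,-133.5,14),(600,-131.2,14),(480,-135.8,14)]).items():
    o=[]
    for p in pts:
        x,y=((v.px(p)+.5)/v.f-.5).round().astype(int); o.append((int(x),int(y),a[y,x].tolist() if 0<=y<384 and 0<=x<512 else None))
    print(n,o)
to(524.7,-2.6,np.radians(-5.2),-20.5)
E
```

```text
wrench [(249, 177, [193, 191, 201]), (249, 135, [28, 70, 153]), (249, 216, [31, 67, 144])]
spat [(296, 166, [30, 28, 38]), (292, 114, [33, 37, 40]), (298, 208, [198, 195, 202])]
brush [(350, 158, [233, 187, 116]), (349, 110, [133, 133, 136]), (350, 202, [220, 168, 99])]
at [524.5  -1.  163.1] psi -4.9 -> tool dx 0.3 dy 1.6 dz 183.6 turn 0.3
```

carry_out:
  motion:
    - [0.3,1.6,0,0.3,0.65]
    - [0,0,45,0,0.65]
    - [0,0,45,0,0.65]
    - [0,0,45,0,0.65]
    - [0,0,30,0,0.65]
    - [0,0,12,0,0.65]
    - [0,0,6,0,0.65]
    - [0,0,0,0,0.65]
    - [0,0,0,0,1]
    - [0,0,0,0,1]
    - [0,0,0,0,1]
    - [0,0,0,0,1]

```text
t: 32.85
eef_pos: [525.2, -3.0, -18.4]
tcp_rot: [3.141, -0.001, -0.094]
ft_force: [-0.6, -0.3, 7.2]
opening: 0.116
grip_force: 30.0
```

carry_out:
  motion:
    - [0,0,-20,0,1]
    - [0,0,-45,0,1]
    - [0,0,-45,0,1]
    - [-16,-41,0,-8.1,1]
    - [0,0,0,-8.1,1]
    - [0,0,0,-8.1,1]
    - [0,0,0,-8.1,1]
    - [0,0,0,-8.1,1]
    - [0,0,0,-8.1,1]
    - [0,0,0,-8.1,1]
    - [0,0,0,-8.1,1]
    - [0,0,0,-8.1,1]

```text
t: 34.05
eef_pos: [512.5, 39.3, 90.9]
tcp_rot: [3.142, 0.0, 1.184]
ft_force: [-0.5, 0.4, -0.6]
opening: 0.116
grip_force: 30.0
```

carry_out:
  motion:
    - [0,0,0,-8.1,1]
    - [0,0,0,-8.1,1]
    - [0,0,0,0,1]
    - [0,0,0,0,1]

```text
t: 34.45
eef_pos: [512.6, 39.3, 90.8]
tcp_rot: [3.142, 0.0, 1.457]
ft_force: [0.4, -0.0, -1.2]
opening: 0.12
grip_force: 30.0
```

```bash
python3 - <<'E'
from h import *
print(env.state()["opening"]); to(*tw(SL["wrench"]),TR[2],-17)
c=cam("wrist");save(c,"w13",(150,130,350,280))
E
```

```text
0.12032585905728607
at [512.6  39.3  90.8] psi 83.5 -> tool dx 121.6 dy -49.7 dz 107.8 turn -0.2
```

View pics/w13.png

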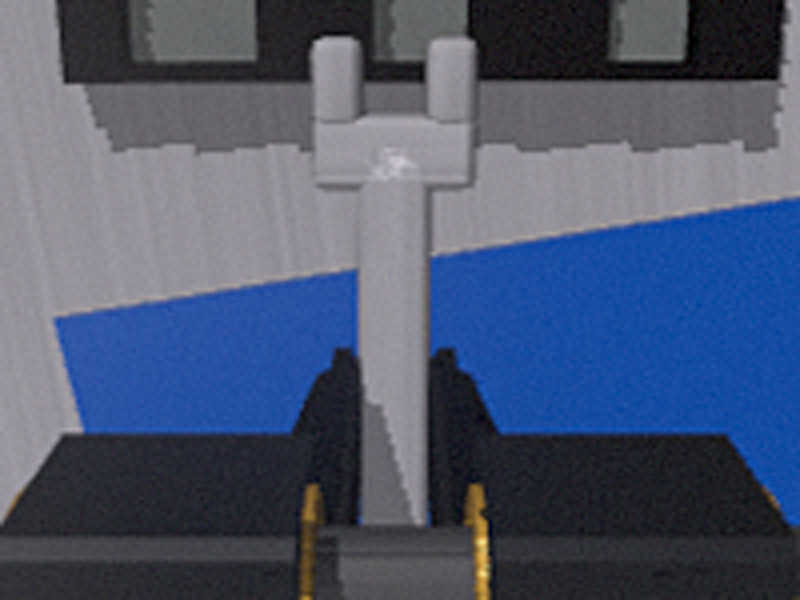

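The wrench is held straight, with its jaw end at the top (v≈38). I'll lower it into its slot.

carry_out:
  motion:
    - [40.5,-16.5,0,0,1]
    - [40.5,-16.5,0,0,1]
    - [40.5,-16.5,0,-0.2,1]
    - [0,0,0,0,1]
    - [0,0,45,0,1]
    - [0,0,35,0,1]
    - [0,0,15,0,1]
    - [0,0,6,0,1]
    - [0,0,3,0,1]
    - [0,0,0,0,1]

```text
t: 35.5
eef_pos: [477.2, 165.4, -12.8]
tcp_rot: [3.141, -0.0, 1.464]
ft_force: [0.2, 0.3, -0.7]
opening: 0.116
grip_force: 30.0
```

carry_out:
  motion:
    - [0,0,2.5,0,1]
    - [0,0,0,0,1]

```text
t: 35.7
eef_pos: [477.1, 165.5, -15.2]
tcp_rot: [3.141, -0.0, 1.464]
ft_force: [-0.7, 1.2, -1.0]
opening: 0.119
grip_force: 30.0
```

carry_out:
  motion:
    - [0,0,1.7,0,1]
    - [0,0,0,0,0.7]
    - [0,0,0,0,0.7]
    - [0,0,0,0,0.7]
    - [0,0,-20,0,0.7]
    - [0,0,-45,0,0.7]
    - [0,0,-45,0,0.65]
    - [0,0,-45,0,0.65]
    - [-41.5,13.5,-20,0,0.65]
    - [-41.5,13.5,0,0,0.65]
    - [-41.5,13.5,0,0,0.65]
    - [0,0,0,0,0.65]

```text
t: 36.9
eef_pos: [504.7, 33.7, 157.8]
tcp_rot: [3.14, 0.001, 1.461]
ft_force: [0.3, 0.2, -0.3]
opening: 0.348
grip_force: 0.0
```

```bash
python3 - <<'E'
from h import *
np.set_printoptions(precision=1,suppress=True)
c=cam("wrist");save(c,"w14");v=V("w14")
im=c["color"].astype(int)
u=[(v.px([*tw(x),11])+.5)/v.f-.5 for x in ((-125,82),(25,82),(25,34),(-125,34))]
k=np.zeros((384,512),np.uint8);cv2.fillPoly(k,[np.int32(u)],1)
m=((im.min(2)>135).astype(np.uint8))*k
n,l,st,ce=cv2.connectedComponentsWithStats(m)
for i in range(1,n):
    if st[i,4]<60: continue
    ys,xs=np.nonzero(l==i);W=np.array([loc(v.at((np.array(p)+.5)*v.f-.5,11)) for p in zip(xs,ys)])-SL["wrench"]
    print(st[i],W.min(0),W.max(0),(W.min(0)+W.max(0))/2)
to(540.1,-133.5,np.radians(2.1),None)
E
```

```text
[ 199   11   25  118 1195] [-65.2 -12.4] [61.3 11.9] [-1.9 -0.2]
at [504.1  35.5 157.6] psi 83.7 -> tool dx -164.1 dy 54.3  turn 81.6
```

carry_out:
  motion:
    - [-41,13.6,0,0,0.65]
    - [-41,13.6,0,0,0.65]
    - [-41,13.6,0,0,0.65]
    - [-41,13.6,0,0,0.65]
    - [0,0,0,8.2,0.65]
    - [0,0,0,8.2,0.65]
    - [0,0,0,8.2,0.65]
    - [0,0,0,8.2,0.65]
    - [0,0,0,8.2,0.65]
    - [0,0,0,8.2,0.65]
    - [0,0,0,8.2,0.65]
    - [0,0,0,8.2,0.65]

```text
t: 38.15
eef_pos: [540.6, -129.9, 157.4]
tcp_rot: [-3.141, 0.0, 0.315]
ft_force: [-1.0, 0.9, -0.3]
opening: 0.353
grip_force: 0.0
```

carry_out:
  motion:
    - [0,0,0,8.2,0.65]
    - [0,0,0,8,0.65]
    - [0,0,0,0,0.65]
    - [0,0,0,0,0.65]

```text
t: 38.55
eef_pos: [540.6, -130.5, 157.5]
tcp_rot: [-3.141, 0.0, 0.042]
ft_force: [-0.6, 0.7, 0.2]
opening: 0.349
grip_force: 0.0
```

```bash
cat >> h.py <<'E'
def chk(c,v):
    a=c["color"]
    for n,pts in dict(spat=[(535.7,-64.4,12),(600,-62.2,12),(475,-66.5,6)],brush=[(540.1,-133.5,14),(600,-131.2,14),(480,-135.8,14)]).items():
        o=[]
        for p in pts:
            x,y=((v.px(p)+.5)/v.f-.5).round().astype(int); o.append((int(x),int(y),a[y,x].tolist() if 0<=y<384 and 0<=x<512 else None))
        print(n,o)
E
python3 - <<'E'
from h import *
c=cam("wrist");save(c,"w15");chk(c,V("w15"))
to(540.1,-133.5,np.radians(2.1),-18)
# brush handle centreline from wood colour
v=V("w15");im=c["color"].astype(int);m=((im[...,0]>im[...,2]+50)&(im[...,0]>120)).astype(np.uint8)
n,l,st,ce=cv2.connectedComponentsWithStats(m)
for i in range(1,n):
    if st[i,4]<100: continue
    ys,xs=np.nonzero(l==i);W=np.array([v.at((np.array(p)+.5)*v.f-.5,14)[:2] for p in zip(xs,ys)]);print(st[i],W.min(0).round(1),W.max(0).round(1),W.mean(0).round(1))
E
```

```text
spat [(197, 180, [35, 39, 66]), (195, 130, [27, 33, 59]), (199, 222, [165, 163, 174])]
brush [(250, 180, [210, 162, 105]), (250, 132, [117, 116, 121]), (250, 223, [186, 146, 101])]
at [ 540.6 -130.7  157.5] psi 2.4 -> tool dx -0.6 dy 2.8 dz 175.5 turn 0.3
[245 166  10  63 572] [ 472.6 -142. ] [ 558.1 -126.4] [ 516.6 -134.5]
```

carry_out:
  motion:
    - [-0.5,2.8,0,0.3,0.65]
    - [0,0,45,0,0.65]
    - [0,0,45,0,0.65]
    - [0,0,45,0,0.65]
    - [0,0,25,0,0.65]
    - [0,0,10,0,0.65]
    - [0,0,5,0,0.65]
    - [0,0,0,0,0.65]
    - [0,0,0,0,1]
    - [0,0,0,0,1]
    - [0,0,0,0,1]
    - [0,0,0,0,1]

```text
t: 39.8
eef_pos: [540.6, -134.4, -16.6]
tcp_rot: [3.141, -0.001, 0.032]
ft_force: [0.1, -0.2, 7.6]
opening: 0.141
grip_force: 30.0
```

carry_out:
  motion:
    - [0,0,-20,0,1]
    - [0,0,-45,0,1]
    - [0,0,-45,0,1]
    - [8.7,-41,0,0,1]
    - [8.7,-41,0,0,1]
    - [8.7,-41,0,0,1]
    - [8.7,-41,0,0,1]
    - [8.7,-41,0,0,1]
    - [0,0,0,-8.2,1]
    - [0,0,0,-8.2,1]
    - [0,0,0,-8.2,1]
    - [0,0,0,-8.2,1]

```text
t: 41.0
eef_pos: [577.0, 72.3, 92.7]
tcp_rot: [3.141, -0.0, 0.611]
ft_force: [0.9, -0.7, -0.6]
opening: 0.143
grip_force: 30.0
```

carry_out:
  motion:
    - [0,0,0,-8.2,1]
    - [0,0,0,-8.2,1]
    - [0,0,0,-8.2,1]
    - [0,0,0,-8.2,1]
    - [0,0,0,-8.2,1]
    - [0,0,0,-8.1,1]
    - [0,0,0,0,1]
    - [0,0,0,0,1]

```text
t: 41.8
eef_pos: [577.1, 72.1, 92.7]
tcp_rot: [3.141, 0.0, 1.457]
ft_force: [-0.5, -0.2, -0.5]
opening: 0.139
grip_force: 30.0
```

```bash
python3 - <<'E'
from h import *
print(env.state()["opening"]); to(*tw(SL["brush"]),TR[2],-15.6)
c=cam("wrist");save(c,"w16",(150,80,400,268))
E
```

```text
0.1393773043942822
at [577.1  72.1  92.7] psi 83.5 -> tool dx 82.2 dy 6.0 dz 108.3 turn -0.2
```

View pics/w16.png

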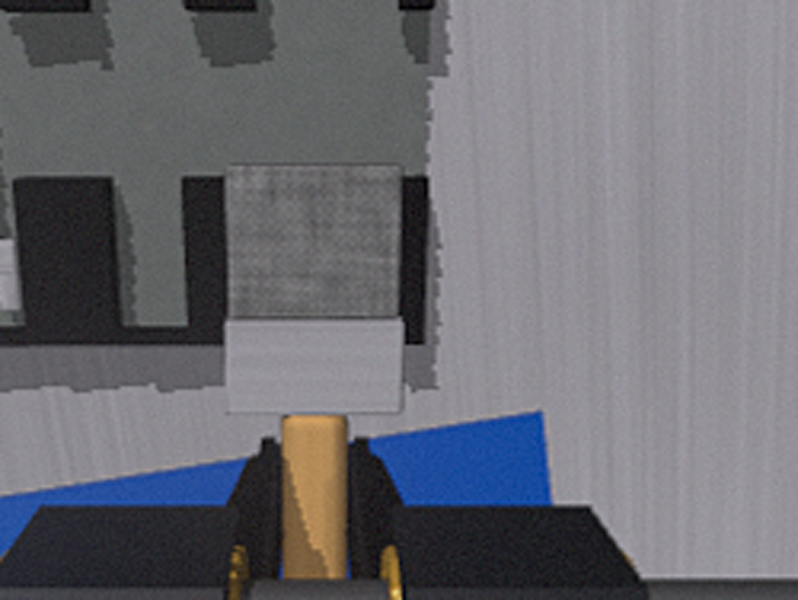

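The brush is held straight with its head towards tray +x (head 226–402, v 165–410). I'll lower it.

carry_out:
  motion:
    - [41,3,0,0,1]
    - [41,3,0,-0.2,1]
    - [0,0,0,0,1]
    - [0,0,45,0,1]
    - [0,0,35,0,1]
    - [0,0,15,0,1]
    - [0,0,7,0,1]
    - [0,0,3,0,1]
    - [0,0,0,0,1]

```text
t: 42.75
eef_pos: [592.7, 152.8, -11.6]
tcp_rot: [3.14, -0.0, 1.464]
ft_force: [-0.6, 0.4, -0.4]
opening: 0.143
grip_force: 30.0
```

carry_out:
  motion:
    - [0,0,2,0,1]
    - [0,0,0,0,1]

```text
t: 42.95
eef_pos: [592.5, 152.9, -13.6]
tcp_rot: [3.14, -0.0, 1.464]
ft_force: [1.1, 0.1, -1.0]
opening: 0.144
grip_force: 30.0
```

carry_out:
  motion:
    - [0,0,1.7,0,1]
    - [0,0,0,0,0.7]
    - [0,0,0,0,0.7]
    - [0,0,0,0,0.7]
    - [0,0,-20,0,0.7]
    - [0,0,-45,0,0.7]
    - [0,0,-45,0,0.65]
    - [0,0,-45,0,0.65]
    - [-44.4,-6.7,-10,0,0.65]
    - [-44.4,-6.7,-10,0,0.65]
    - [-44.4,-6.7,0,0,0.65]
    - [0,0,0,0,0.65]

```text
t: 44.15
eef_pos: [557.0, 18.8, 159.4]
tcp_rot: [3.141, 0.001, 1.461]
ft_force: [0.2, 0.2, -0.7]
opening: 0.353
grip_force: 0.0
```

```bash
python3 - <<'E'
from h import *
np.set_printoptions(precision=1,suppress=True)
c=cam("wrist");save(c,"w17");v=V("w17")
im=c["color"].astype(int);m=((im[...,0]>im[...,2]+40)&(im[...,0]>110)).astype(np.uint8)
u=[(v.px([*tw(x),15])+.5)/v.f-.5 for x in ((-129,-80),(30,-80),(30,-35),(-129,-35))]
k=np.zeros((384,512),np.uint8);cv2.fillPoly(k,[np.int32(u)],1)
n,l,st,ce=cv2.connectedComponentsWithStats(m*k)
for i in range(1,n):
    if st[i,4]<60: continue
    ys,xs=np.nonzero(l==i);W=np.array([loc(v.at((np.array(p)+.5)*v.f-.5,15)) for p in zip(xs,ys)])-SL["brush"]
    print("handle rel slot",W.min(0),W.max(0))
to(535.7,-64.4,np.radians(181.95),None)
E
```

```text
handle rel slot [-70.6  -7.4] [16.7  6.1]
at [557.6  20.6 159.3] psi 83.7 -> tool dx -86.9 dy -12.5  turn -98.2
```

carry_out:
  motion:
    - [-43.5,-6.2,0,0,0.65]
    - [-43.5,-6.2,0,0,0.65]
    - [0,0,0,-8.2,0.65]
    - [0,0,0,-8.2,0.65]
    - [0,0,0,-8.2,0.65]
    - [0,0,0,-8.2,0.65]
    - [0,0,0,-8.2,0.65]
    - [0,0,0,-8.2,0.65]
    - [0,0,0,-8.2,0.65]
    - [0,0,0,-8.2,0.65]
    - [0,0,0,-8.2,0.65]
    - [0,0,0,-8.2,0.65]

```text
t: 45.4
eef_pos: [536.8, -61.6, 158.7]
tcp_rot: [3.142, -0.0, 2.903]
ft_force: [-0.5, 0.5, 0.2]
opening: 0.35
grip_force: 0.0
```

carry_out:
  motion:
    - [0,0,0,-8.2,0.65]
    - [0,0,0,-8,0.65]
    - [0,0,0,0,0.65]
    - [0,0,0,0,0.65]

```text
t: 45.8
eef_pos: [536.6, -62.0, 158.7]
tcp_rot: [3.142, -0.0, -3.108]
ft_force: [-0.2, 0.2, -0.1]
opening: 0.346
grip_force: 0.0
```

```bash
python3 - <<'E'
from h import *
np.set_printoptions(precision=1,suppress=True)
c=cam("wrist");save(c,"w18");chk(c,V("w18"));v=V("w18")
to(535.7,-64.4,np.radians(181.95),-18)
im=c["color"].astype(int);m=(im.min(2)>120).astype(np.uint8)
x,y=((v.px([485,-66,6])+.5)/v.f-.5).round().astype(int)
k=np.zeros_like(m);k[max(0,y-45):y+45,x-30:x+30]=1
n,l,st,ce=cv2.connectedComponentsWithStats(m*k)
for i in range(1,n):
    if st[i,4]<100: continue
    ys,xs=np.nonzero(l==i);W=np.array([v.at((np.array(p)+.5)*v.f-.5,6)[:2] for p in zip(xs,ys)]);print("blade",st[i],W.min(0),W.max(0),W.mean(0))
E
```

```text
spat [(247, 177, [32, 33, 56]), (247, 223, [27, 34, 51]), (247, 129, [178, 174, 188])]
brush [(193, 179, [29, 94, 195]), (196, 222, [32, 89, 191]), (190, 131, [39, 95, 194])]
at [536.6 -62.1 158.8] psi -178.1 -> tool dx 0.9 dy -2.3 dz 176.8 turn -0.0
blade [238 122  18  40 691] [466.4 -77.5] [516.3 -54.2] [490.8 -65.6]
```

carry_out:
  motion:
    - [0.8,-2.3,0,0,0.65]
    - [0,0,45,0,0.65]
    - [0,0,45,0,0.65]
    - [0,0,45,0,0.65]
    - [0,0,25,0,0.65]
    - [0,0,11,0,0.65]
    - [0,0,6,0,0.65]
    - [0,0,0,0,0.65]
    - [0,0,0,0,1]
    - [0,0,0,0,1]
    - [0,0,0,0,1]
    - [0,0,0,0,1]

```text
t: 47.05
eef_pos: [536.2, -65.0, -17.2]
tcp_rot: [-3.141, 0.002, -3.105]
ft_force: [-0.5, 0.8, 7.3]
opening: 0.16
grip_force: 30.0
```

carry_out:
  motion:
    - [0,0,-20,0,1]
    - [0,0,-45,0,1]
    - [0,0,-45,0,1]
    - [0,45,0,0,1]
    - [0,45,0,0,1]
    - [0,45,0,0,1]
    - [0,0,0,8.2,1]
    - [0,0,0,8.2,1]
    - [0,0,0,8.2,1]
    - [0,0,0,8.2,1]
    - [0,0,0,8.2,1]
    - [0,0,0,8.2,1]

```text
t: 48.25
eef_pos: [530.7, 70.0, 92.2]
tcp_rot: [3.141, 0.0, 2.314]
ft_force: [0.6, 0.4, -0.4]
opening: 0.164
grip_force: 30.0
```

carry_out:
  motion:
    - [0,0,0,8.2,1]
    - [0,0,0,8.2,1]
    - [0,0,0,8.2,1]
    - [0,0,0,8.2,1]
    - [0,0,0,8.2,1]
    - [0,0,0,8.1,1]
    - [0,0,0,0,1]
    - [0,0,0,0,1]

```text
t: 49.05
eef_pos: [530.7, 70.0, 92.0]
tcp_rot: [3.141, 0.0, 1.467]
ft_force: [0.8, -0.4, -0.3]
opening: 0.161
grip_force: 30.0
```

```bash
python3 - <<'E'
from h import *
np.set_printoptions(precision=1,suppress=True)
s=env.state();print(s["opening"]); to(*tw(SL["spatula"]),TR[2],-16)
c=cam("wrist");save(c,"w19");v=V("w19")
p=s["eef_pos"];a=s["tcp_rot"][2];R=np.array([[np.cos(a),np.sin(a)],[np.sin(a),-np.cos(a)]])
zt=p[2]+19.2+4
im=c["color"].astype(int);m=(im.min(2)>120).astype(np.uint8)
for L in (25,45,65,75):
    X=p[:2]+R.T@[L,0];x,y=((v.px([*X,zt])+.5)/v.f-.5).round().astype(int)
    row=im[y,x-30:x+30].min(1);print(L,(x,y),row[::2])
E
```

```text
0.16079034398823908
at [530.7  70.   92. ] psi 84.1 -> tool dx 89.4 dy -5.3 dz 108.0 turn 0.4
25 (np.int64(247), np.int64(197)) [151 149 148 143 150 143 144 143 150 144 146 141 142 145 145 142 148 146
 144 145 147 150 147 138 126 141 143 142 148 150]
45 (np.int64(247), np.int64(167)) [ 37  38  35  35  38  37  43 129 148 146 143 143 143 146 147 146 149 155
 145 141 148 151 146 148  29  27  33  33  23  32]
65 (np.int64(247), np.int64(135)) [ 35  34  35  40  35  37  36 158 148 148 142 146 151 151 148 146 151 149
 149 145 152 155 147 154  76  28  19  23  18  18]
75 (np.int64(247), np.int64(119)) [ 97 102 103 103 104 103 103 101 104 101 103 100  98  99 100 103 102  99
 104  98  95 103  97 101 100 101 100  98 104 102]
```

carry_out:
  motion:
    - [44.7,-2.6,0,0.2,1]
    - [44.7,-2.6,0,0.2,1]
    - [0,0,0,0,1]
    - [0,0,45,0,1]
    - [0,0,35,0,1]
    - [0,0,15,0,1]
    - [0,0,7,0,1]
    - [0,0,3,0,1]
    - [0,0,0,0,1]

```text
t: 50.0
eef_pos: [535.6, 159.2, -12.7]
tcp_rot: [3.141, -0.0, 1.457]
ft_force: [-0.6, -0.3, -0.1]
opening: 0.166
grip_force: 30.0
```

carry_out:
  motion:
    - [0,0,2,0,1]
    - [0,0,0,0,1]

```text
t: 50.2
eef_pos: [535.7, 159.4, -14.5]
tcp_rot: [3.14, -0.0, 1.456]
ft_force: [0.7, -0.1, 0.1]
opening: 0.164
grip_force: 30.0
```

carry_out:
  motion:
    - [0,0,1.6,0,1]
    - [0,0,0,0,0.7]
    - [0,0,0,0,0.7]
    - [0,0,0,0,0.7]
    - [0,0,-20,0,0.7]
    - [0,0,-45,0,0.7]
    - [0,0,-45,0,0.65]
    - [0,0,-45,0,0.65]
    - [-10,0,-45,0,0.65]
    - [-20,0,-40,0,0.65]
    - [0,0,0,0,0.65]
    - [0,0,0,0,0.65]

```text
t: 51.4
eef_pos: [531.9, 129.4, 223.7]
tcp_rot: [3.14, -0.0, 1.455]
ft_force: [0.9, 0.3, -0.1]
opening: 0.348
grip_force: 0.0
```

```bash
python3 - <<'E'
from h import *
s=env.state();print(s["eef_pos"],s["opening"])
save(cam("wrist"),"w20",(110,0,390,240))
E
```

```text
[531.89341445 129.3704634  223.69486315] 0.34831852093748444
```

View pics/w20.png

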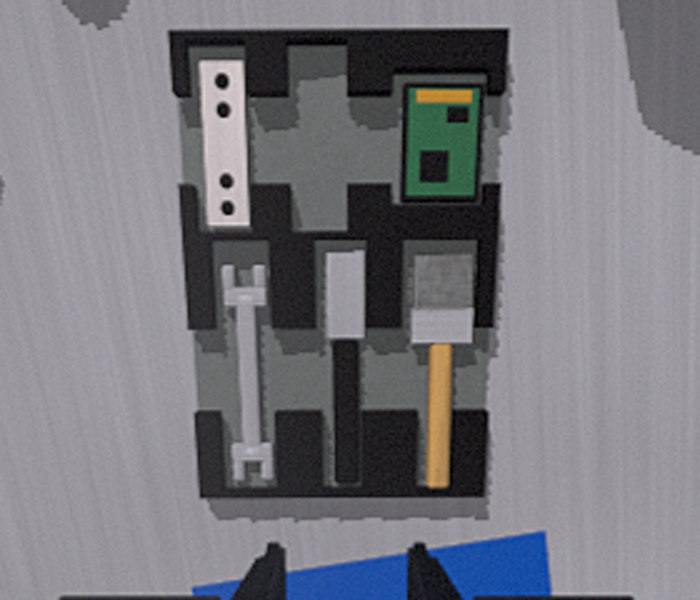

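All five parts lie in their compartments, with the heads at the wide ends. I'll do a numeric check, then hand in.

```bash
python3 - <<'E'
from h import *
np.set_printoptions(precision=1,suppress=True)
v=V("w20");b=V("w9")
for n,A,B,za,zb in [("spatula",(345,250),(346,485),7,13),("brush",(443,254),(438,488),15,15),("wrench",(244,266),(252,478),11,11),("bracket",(221,60),(229,226),11,11)]:
    P,Q=loc(v.at(A,za)),loc(v.at(B,zb));k="b" if n=="bracket" else n
    print(n,(P+Q)/2-SL[k],"len",np.linalg.norm(P-Q),"yaw",np.degrees(np.arctan2(*(P-Q)[::-1])))
print("lever end pred theta 0/.12:",[b.px([481.6-64+.0+56*.058-.0,-360+64*.058+56,z]) for z in (49,64.5)],"seen ~ (594,368)")
print(env.state()["qvel"].max(),env.job_done())
E
```

```text
spatula [ 0.3 -1.5] len 140.30957302423616 yaw -0.0296884186120373
brush [-2.  -0.3] len 139.10354722754315 yaw 0.6874013346871943
wrench [-1.9 -0.7] len 127.24923872474427 yaw -0.35066912138351836
bracket [-1.7 -1.5] len 83.52540065598683 yaw -0.023764084560659426
lever end pred theta 0/.12: [array([596.5, 367.5]), array([605.2, 375.1])] seen ~ (594,368)
the job is handed in; nothing more can be done
0.02276648954507265 None
```

The job is handed in; the verdict isn't shown to me. The board, brush, spatula, wrench and the one bracket present lie in their compartments within about 2 mm of centre by my camera measurements, and the clamp lever is folded down over the empty jig.

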